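# Hang a slide carrier on the free-swinging snap hook of a slide stainer

## Robot

A 6-joint arm with a two-finger parallel gripper is mounted at the origin on a cart in front of the work surface, level with it; the furniture and walls round the work are solid. World frame = base frame: x ahead of the robot, y to its left, z up, the work surface at z = 0. Lengths are in m, angles in rad, forces in N, time in s.
With the tool pointing down it reaches from about 0.325 to 0.925 m from the base axis. Payload 3.1 kg.
Tool frame: the origin (TCP) lies between the finger pads; the fingertips stand 11 mm ahead of it and the grasp point (between the pads) lies 8 mm behind it; z points along the fingers, y is the direction in which the jaws open and shut (so a half turn about z gives the same grasp; the last joint's range is limited). The gripper opens to 85 mm and grips with 20 to 120 N. Pads are 22 mm wide; open, the fingers measure 114 mm over their backs; the gripper's body (76 mm by 85 mm) begins 54 mm behind the grasp point. The pads swing forward as they close: fully open they stand 13 mm farther back than shut.
Start: joints at [-1.356, 0.217, 1.613, -0, 1.311, -0.112], TCP at [0.201, -0.592, 0.242] pointing down, gripper open.
Joint ranges: [-2.75, 2.75], [-0.78, 2.1], [0.31, 2.55], [-1.13, 4.27], [0.13, 2.63], [-2.58, 2.58]. Speed limits (rad/s): [2.79, 2.79, 3.14, 3.14, 3.14, 3.14].

## Interface

Orientations are given as a unit quaternion [x, y, z, w].
In Python, from cell import ctrl gives the robot as it stands.
- The arm moves only by the tool play_rows, never from a script. Its argument "targets" is one flat list of numbers, 4 for each row, row after row: the shift along the tool's x, y, z in mm, then the turn about the tool's z in rad. In form: [tx, ty, tz, turn, tx, ty, tz, turn, ...]. A call has exactly 8 rows; each row shifts and turns the commanded pose from where the row before left it, along the tool's axes as they then stand; what a row does not reach is not made up. A row lasts 1/10 s, in which the tool goes at most 50 mm and 8.59 degrees, less where a joint would pass 70% of its speed; a pose out of reach is approached as far as the arm can. A call is refused whole if a number of a shift passes 50 or a number of a turn 0.15, either way. A call with a gripper value outside its range is refused whole. "jaw" is the finger opening in mm, from 0 to 85.4, set as the call begins (left out, the last holds). The fingers move at their own pace and stop on an object; "force" is the grip in N (left out, the last holds). Time passes only in rows, so rows that do not move let the fingers close, or fill a call up. It gives the time, the measured TCP pose, the force and the opening at its end, in the units of the state.
- ctrl.observe(): the state, without advancing time (a new reading comes with each control period).
- ctrl.snapshot(name): name is "scene" or "top" or "wrist"; returns a dict with "img" (400x640x3 uint8, red, green, blue), "range_z" (400x640 float32, m along the optical axis (not along the pixel's ray), 0 where there is no reading), "fx", "fy", "cx", "cy" (pixels), "R" (3x3) and "t" (3): a world point X has camera coordinates R X + t; the wrist camera has in their place "hand_eye" (4x4, takes a point from camera to tool coordinates, whose origin is the TCP and whose axes are the flange's). Camera axes: x right, y down, z forward; pixel columns grow to the right and rows downward; lengths in m; the calibration is good to about 2 mm. A picture is of the moment at which its call begins: read the wrist's pose just before it.
- ctrl.close_job(): hands the job in, once; it reports no verdict.
The state is a dict: "time_s": time; "qpos": joint angles; "dq": joint speeds; "joint_efforts": joint torques, N m; "ee_pos": TCP position; "tool_rot": TCP orientation; "ft_force": force on the tool from outside, world axes, zero at the start; "moment": the same for the moment, N m; "finger_gap": opening from 0.0 (shut) to 1.0 (fully open).
Only numpy, scipy, OpenCV 4.12 (cv2) and the standard library are available. Lean on these libraries where they do the work, as an engineer would, in place of code of your own. Each camera call takes 0.05 s, during which the arm holds its last target.

## Task

Load the slide stainer. Its hook swings freely, so push the crown of the slide carrier's bail lightly against the hook's spring gate until the hook has swung back to its stop, and let it stand there steady for a moment; then press on gently until the bail has passed the gate and the gate has sprung shut behind it, and lower the bail into the bottom of the hook. Keep the carrier upright, leave the other things on the bench where they are, and let go with the carrier hanging level and still.

Things in the scene. Friction and masses are not known exactly. Their poses are not given: they have to be found in the camera images.
- hook_pivot (a point): Middle of the pin on which the stainer's hook swings, 325 mm up, fixed to the stainer's grey head. z up; +x points back to the stainer's column, so the hook's mouth opens to -x; y is the pin's axis: the hook swings in the x-z plane. The 46 mm wide head begins 11 mm to +x of the pin; two steel cheeks hold the pin, 11 mm to -x, 18 mm down.
- trough (a point): Centre of the rim of the open glass trough in the stainer's base, 74 mm above the worktop, plumb under the pin, same axes as hook_pivot. The trough is 84 mm (x) by 104 mm (y), the white base under it 24 mm high, from 54 mm to -x to 142 mm to +x, 140 mm wide; the white column, 50 by 72 mm, stands 112 mm to +x.
- hook (a joint): Swing of the hook about its pin, rad: 0 plumb, positive when its lower end is to -x (away from the column), stops at -0.25 and +0.5. It hangs plumb at first; any touch sets it swinging with hardly any damping (0.55 s to and fro). The hook weighs 0.35 kg: pushing at the gate brings it to the stop at -0.25 with about 0.6 N.
- hook_seat (a point): Where the centre of the bail's bar rests when hung: in the bottom of the bowl, 108.8 mm below the pin; turns with the hook (axes of hook_pivot when plumb). In this frame (x, z in mm) the hook's 6.4 mm round steel runs from a 22 mm barrel (z +53 up) back to the spine at x 12.5, down to z +7, round a bowl of radius 12.5 about (0, +7) to (-12.5, +12); a nose comes down in front to z +34.
- gate (a joint): Spring gate of the hook, rad, 0 shut, at most 1.3. A steel tongue 20 mm long, 7 wide, 2.4 thick, pin at (-12.5, +13) mm in the hook_seat frame, shut it stands straight up to the nose. Opens inwards only (top to +x). A bar pushed to +x against it, 9 to 17 mm above its pin, needs 2 to 4 N, lays it down 1 rad, passes its end 2 to 4 mm before it meets the spine, and the gate springs shut.
- gate_top (a point): Free upper end of the gate, on its middle line, 20 mm from its pin; moves with hook and gate.
- grip (a point): Centre of the carrier's upright grip, a ribbed grey block 12 mm (x) by 18 (y) by 38 high, 46 mm above the carrier's underside. z up; +x points from grip to bail and slides; y across. The steel carrier with seven glass slides weighs 0.14 to 0.21 kg; its basket lies 75 to 139 mm to +x of the grip, 91 mm wide, 34 high, joined to the grip by a low strap.
- bail_eye (a point): Middle of the bar at the crown of the carrier's bail, 97 mm above the carrier's underside, 100 mm to +x of the grip, same axes. The bail is 5 mm round steel bar in the y-z plane: at the top an eye 17 mm wide inside (centre line: radius 11 mm about a point 11 mm below the crown), below it legs spread to the basket's ends. Hung by the crown the carrier is level.
- dropper_mid (a point): Clear dropper bottle with a white nozzle, 33 mm across, 82 mm high, standing; its centre. A bystander.
- specimen_mid (a point): Screw-cap specimen cup, 60 mm across, 70 mm high, standing; its centre. A bystander.
- vial_mid (a point): Amber vial with a white cap, 31 mm across, 68 mm high, standing; its centre. A bystander.
- marker_mid (a point): Marker pen, 135 mm long along its y axis, 16 mm thick, lying; its centre. A bystander.

How it is judged:
By the outcome, as a careful person would: the job done as asked, in the order asked, and still so for the second after the job is handed in, with the robot touching nothing.
It also fails if it takes over 67 s, if anything falls off the work surface, if the arm or the gripper's body presses on something with over 40 N, if the wrist force passes 120 N, or if a joint passes its speed limit or range.

## Working session

There is one attempt and no reset: what is moved stays moved. The work goes in short steps, Python scripts to look and compute and a tool call to move; the robot and the scene stay as the last step left them, time stands still between calls to the robot, and variables do not carry over. Pictures are saved under pics/ and viewed, and the job is handed in when it is done.

Besides the shell and the picture viewer there is one more tool, called by a JSON object that holds its "fn" and its "kwargs", one argument or row to a line. play_rows: Moves the arm, as the interface text tells. Its arguments: {"type":"object","properties":{"targets":{"type":"array","items":{"type":"number"}},"jaw":{"type":"number"},"force":{"type":"number"}},"required":["targets"]}

```bash
ls -la; mkdir -p pics; cat > h.py <<'E'
import numpy as np, cv2
from cell import ctrl
def snap(n,f):
    s0=ctrl.observe()
    s=ctrl.snapshot(n)
    cv2.imwrite(f'pics/{f}.png',s['img'][:,:,::-1])
    np.savez(f'pics/{f}.npz',**{k:np.array(v) for k,v in s.items()},ee=s0['ee_pos'],rot=s0['tool_rot'])
    return s
E
python3 - <<'E'
from h import *
print(ctrl.observe())
for n in ('scene','top','wrist'):
    s=snap(n,n+'0'); print({k:(v if k not in('img','range_z') else v.shape) for k,v in s.items()})
print(ctrl.observe()['time_s'])
E
```

```text
total 12
drwxr-xr-x  3 agent agent 4096 Dec  6 16:17 .
drwxr-xr-x 23 root  root  4096 Dec  6 16:17 ..
drwxr-xr-x  2 agent agent 4096 Dec  6 16:17 pics
{'time_s': 0.0, 'qpos': array([-1.35619822e+00,  2.17767497e-01,  1.61494394e+00, -5.19326436e-06,
        1.31128267e+00, -1.12226630e-01]), 'dq': array([ 0.00160907, -0.00017282, -0.00030728, -0.00132572, -0.00104061,
       -0.00048524]), 'joint_efforts': array([-8.35251303e-04, -3.96843696e+01, -3.03854120e+01, -2.57261127e-04,
        9.49809066e-03,  1.79631158e-06]), 'ee_pos': array([ 0.20048276, -0.59113757,  0.24095484]), 'tool_rot': array([ 9.86677064e-01,  1.62686599e-01, -6.39387141e-05, -1.19902318e-03]), 'ft_force': array([-0.78063647,  0.20190723, -0.15692577]), 'moment': array([ 0.06451578, -0.00413575,  0.00851883]), 'finger_gap': 0.9971206291848235}
{'img': (400, 640, 3), 'range_z': (400, 640), 'fx': 475.9550329220842, 'fy': 475.9550329220842, 'cx': 317.1478134323074, 'cy': 201.3091201440183, 'R': array([[-0.61409792, -0.78920175, -0.00665939],
       [-0.59120274,  0.46558692, -0.65856521],
       [ 0.52284134, -0.40
[... 268 characters left out ...]
1,  9.15415123e-04],
       [-9.89742224e-01,  2.52192218e-02, -1.40621200e-01],
       [ 1.40551960e-01, -4.50625029e-03, -9.90063049e-01]]), 't': array([0.01630919, 0.54449457, 1.48407804])}
{'img': (400, 640, 3), 'range_z': (400, 640), 'fx': 329.84276472167676, 'fy': 329.84276472167676, 'cx': 321.6278516507393, 'cy': 194.62641604517034, 'hand_eye': array([[ 1.82111161e-04, -9.47567139e-01, -3.19556700e-01,
         8.16986822e-02],
       [ 9.99999977e-01,  2.09670068e-04, -5.18384055e-05,
         1.38997077e-04],
       [ 1.16121845e-04, -3.19556683e-01,  9.47567155e-01,
        -1.31650564e-01],
       [ 0.00000000e+00,  0.00000000e+00,  0.00000000e+00,
         1.00000000e+00]])}
0.15
```

View pics/scene0.png

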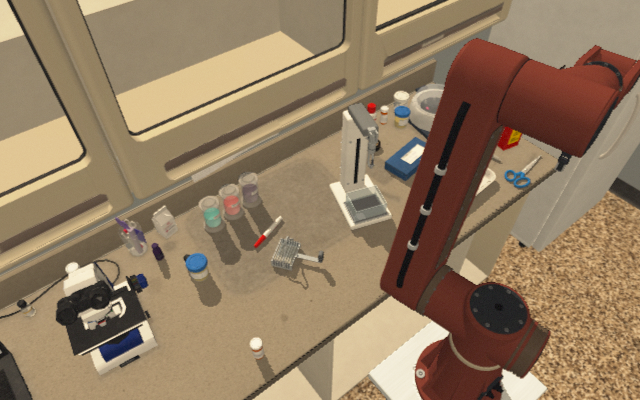

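View pics/top0.png

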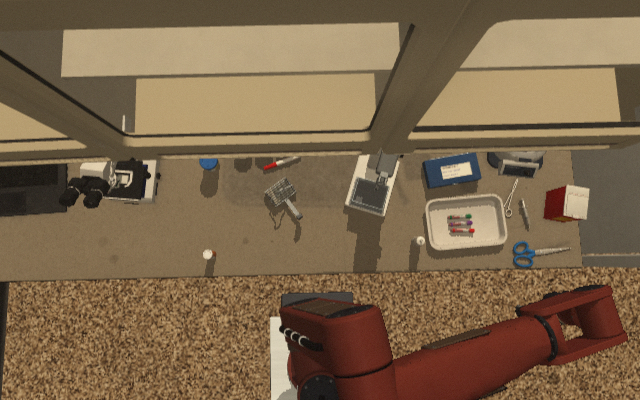

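View pics/wrist0.png

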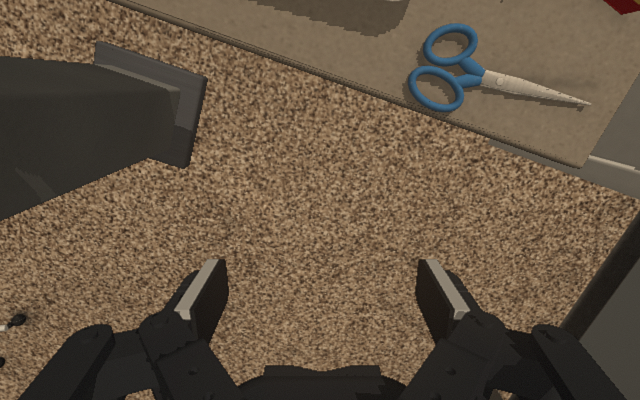

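```bash
cat >> h.py <<'E'
def cloud(f):
    d=np.load(f'pics/{f}.npz'); z=d['range_z'].astype(float)
    v,u=np.mgrid[0:400,0:640]
    P=np.stack([(u-d['cx'])/d['fx']*z,(v-d['cy'])/d['fy']*z,z],-1)
    if 'R' in d: W=(P-d['t'])@d['R']
    else:
        from scipy.spatial.transform import Rotation as Ro
        H=d['hand_eye']; W=(P@H[:3,:3].T+H[:3,3])@Ro.from_quat(d['rot']).as_matrix().T+d['ee']
    W[z==0]=np.nan
    return W,d['img']
def crop(f,u0,v0,u1,v1,k,o):
    im=cv2.imread(f'pics/{f}.png')[v0:v1,u0:u1]
    cv2.imwrite(f'pics/{o}.png',cv2.resize(im,None,fx=k,fy=k,interpolation=cv2.INTER_CUBIC))
E
python3 - <<'E'
from h import *
crop('scene0',250,90,410,290,3,'c1')
crop('top0',190,145,430,270,3,'c2')
for f,pts in (('scene0',[(320,257),(287,253),(368,130),(360,120),(365,205),(197,265),(256,347),(158,252),(268,233),(380,115)]),('top0',[(295,212),(280,188),(382,160),(372,195),(208,162),(208,254),(282,162),(420,240)])):
    W,_=cloud(f)
    for u,v in pts: print(f,u,v,W[v,u].round(3))
E
```

```text
scene0 320 257 [0.47  0.059 0.048]
scene0 287 253 [0.568 0.108 0.001]
scene0 368 130 [ 0.551 -0.167  0.345]
scene0 360 120 [ 0.597 -0.18   0.343]
scene0 365 205 [ 0.549 -0.185  0.028]
scene0 197 265 [0.648 0.352 0.069]
scene0 256 347 [0.35  0.353 0.063]
scene0 158 252 [0.78  0.415 0.038]
scene0 268 233 [0.655 0.116 0.017]
scene0 380 115 [ 0.877 -0.557 -0.001]
top0 295 212 [0.488 0.069 0.024]
top0 280 188 [ 0.574  0.119 -0.001]
top0 382 160 [ 0.588 -0.178  0.344]
top0 372 195 [ 0.537 -0.187  0.036]
top0 208 162 [0.655 0.347 0.071]
top0 208 254 [0.357 0.347 0.062]
top0 282 162 [0.661 0.11  0.014]
top0 420 240 [ 0.384 -0.327  0.082]
```

View pics/c1.png

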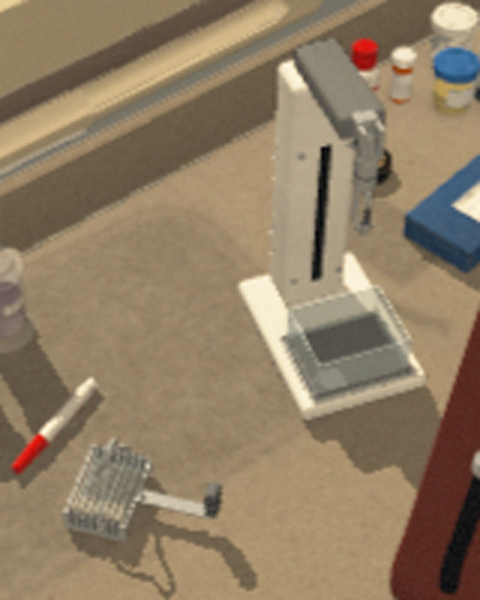

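View pics/c2.png

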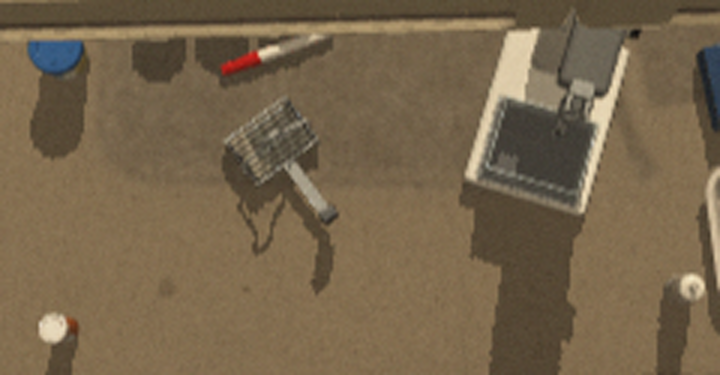

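```bash
python3 - <<'E'
from h import *
def rect(P):
    r=cv2.minAreaRect((P*1000).astype(np.float32)); return np.round(r[0],1),np.round(r[1],1),round(r[2],1)
for f in('scene0','top0'):
    W,im=cloud(f)
    X,Y,Z=W[...,0],W[...,1],W[...,2]
    S=(X>.42)&(X<.76)&(Y>-.32)&(Y<-.08)
    for lo,hi in((.015,.033),(.066,.082),(.27,.42)):
        m=S&(Z>lo)&(Z<hi); P=W[m]; 
        if len(P)>5: print(f,'stainer',lo,hi,m.sum(),rect(P[:,:2]),P.min(0).round(3),P.max(0).round(3),np.median(P,0).round(3))
    w=im.min(-1).astype(int)>0
    C=(X>.42)&(X<.66)&(Y>.0)&(Y<.19)&(Z>.006)
    n,l,st,ce=cv2.connectedComponentsWithStats(C.astype(np.uint8))
    for i in range(1,n):
        if st[i,4]>8:
            P=W[l==i]; print(f,'carr',st[i],rect(P[:,:2]),P.min(0).round(3),P.max(0).round(3))
E
```

```text
scene0 stainer 0.015 0.033 1072 (array([ 580.8, -190.6]), array([141. , 198.5]), 72.0) [ 0.468 -0.285  0.015] [ 0.694 -0.096  0.033] [ 0.562 -0.169  0.025]
scene0 stainer 0.066 0.082 291 (array([ 578.9, -190.6]), array([105.9, 173.3]), 71.5) [ 0.485 -0.24   0.066] [ 0.672 -0.115  0.081] [ 0.568 -0.186  0.072]
scene0 stainer 0.27 0.42 1022 (array([ 601.7, -189.8]), array([ 58.9, 150.6]), 72.8) [ 0.525 -0.235  0.27 ] [ 0.68  -0.161  0.348] [ 0.605 -0.183  0.336]
scene0 carr [ 229   60   83   90 4453] (array([589.5,  95. ]), array([190.1,  32.7]), 89.6) [0.573 0.    0.455] [0.606 0.19  0.599]
scene0 carr [254 232  18  16  87] (array([653. , 139.1]), array([16. , 73.2]), 17.1) [0.636 0.103 0.006] [0.66  0.173 0.019]
scene0 carr [271 236  53  34 742] (array([527.2,  92.7]), array([145.7,  93.3]), 35.2) [0.463 0.046 0.006] [0.61  0.17  0.101]
top0 stainer 0.015 0.033 1384 (array([ 579.5, -191.1]), array([140. , 196.8]), 71.6) [ 0.468 -0.285  0.015] [ 0.676 -0.098  0.033] [ 0.559 -0.174  0.026]
top0 stainer 0.066 0.082 136 (array([ 570.1, -187.8]), array([103.7, 153.3]), 71.4) [ 0.482 -0.238  0.066] [ 0.654 -0.117  0.081] [ 0.538 -0.178  0.074]
top0 stainer 0.27 0.42 511 (array([ 573.4, -194.5]), array([ 58.5, 100.3]), 73.1) [ 0.526 -0.237  0.271] [ 0.63  -0.161  0.349] [ 0.569 -0.184  0.342]
top0 carr [ 117    0  201   29 5108] (array([577.3,  95. ]), array([190. ,   3.6]), 89.9) [0.576 0.    1.085] [0.579 0.19  1.142]
top0 carr [ 202   62  113   16 1410] (array([651.3,  95.5]), array([188.6,  17.4]), 90.0) [0.643 0.001 0.789] [0.66  0.19  0.812]
top0 carr [ 226  120   90   39 3068] (array([617.4,  95.2]), array([189.6,  85.2]), 90.0) [0.575 0.    0.46 ] [0.66  0.19  0.601]
top0 carr [264 162  22   9  81] (array([652. , 136.6]), array([16.5, 75.9]), 15.8) [0.635 0.099 0.006] [0.66  0.171 0.021]
top0 carr [265 177  38  44 487] (array([529.8,  90.9]), array([149.2,  91. ]), 43.4) [0.461 0.045 0.006] [0.61  0.167 0.102]
```

```bash
python3 - <<'E'
from h import *
for f in('scene0','top0'):
    W,im=cloud(f)
    X,Y,Z=W[...,0],W[...,1],W[...,2]
    C=(X>.455)&(X<.62)&(Y>.03)&(Y<.18)&(Z>.006)&(Z<.12)
    P=W[C]
    a=P[(P[:,2]>.07)]; print(f,'bail',a[np.argsort(-a[:,2])][:14].round(3).tolist())
    g=P[np.hypot(P[:,0]-.47,P[:,1]-.06)<.03]; g=g[g[:,2]>.03]; print('grip',len(g),g.mean(0).round(3),g.min(0).round(3),g.max(0).round(3))
    t=g[g[:,2]>.06];print('griptop',len(t),t.mean(0).round(4) if len(t) else 0, t.round(3).tolist())
    # full model footprint fit: basket + grip
    Q=P[P[:,2]<.07][:,:2]
    best=[]
    from scipy.optimize import minimize
    def sd(q,cx,cy,hx,hy):
        d=np.abs(q-[cx,cy])-[hx,hy]; return np.hypot(*np.maximum(d,0).T)+np.minimum(d.max(1),0)
    for yaw in np.radians(np.arange(28,50,1)):
        R=np.array([[np.cos(yaw),-np.sin(yaw)],[np.sin(yaw),np.cos(yaw)]])
        for gx in np.arange(.462,.482,.002):
            for gy in np.arange(.050,.074,.002):
                q=(Q-[gx,gy])@R
                d=np.minimum(np.minimum(sd(q,.107,0,.032,.0455),sd(q,0,0,.006,.009)),sd(q,.04,0,.04,.007))
                out=np.maximum(d,0); 
                # coverage of extents
                c=np.percentile(q,[1,99],axis=0)
                e=abs(c[1,0]-.138)+abs(c[0,0]+.005)+abs(c[1,1]-.045)+abs(c[0,1]+.045)
                best.append((np.minimum(out,.01).mean()*20+e,np.degrees(yaw),gx,gy))
    best.sort(); print(np.round(best[:4],3))
E
```

```text
scene0 bail [[0.549, 0.115, 0.101], [0.555, 0.111, 0.096], [0.551, 0.117, 0.096], [0.551, 0.114, 0.093], [0.547, 0.12, 0.093], [0.556, 0.114, 0.093], [0.55, 0.118, 0.093], [0.559, 0.105, 0.093], [0.556, 0.107, 0.092], [0.55, 0.115, 0.092], [0.548, 0.123, 0.091], [0.547, 0.12, 0.089], [0.546, 0.121, 0.087], [0.543, 0.123, 0.086]]
grip 54 [0.47  0.056 0.051] [0.463 0.046 0.03 ] [0.481 0.065 0.064]
griptop 10 [0.4719 0.0554 0.0622] [[0.477, 0.05, 0.062], [0.477, 0.054, 0.06], [0.471, 0.051, 0.064], [0.474, 0.059, 0.064], [0.473, 0.053, 0.06], [0.469, 0.053, 0.063], [0.473, 0.06, 0.061], [0.47, 0.059, 0.063], [0.468, 0.057, 0.064], [0.467, 0.058, 0.061]]
[[5.00e-03 3.60e+01 4.72e-01 5.40e-02]
 [5.00e-03 3.50e+01 4.72e-01 5.60e-02]
 [6.00e-03 3.80e+01 4.74e-01 5.20e-02]
 [6.00e-03 3.70e+01 4.74e-01 5.20e-02]]
top0 bail [[0.552, 0.112, 0.102], [0.549, 0.115, 0.098], [0.556, 0.109, 0.095], [0.549, 0.112, 0.095], [0.547, 0.122, 0.094], [0.547, 0.119, 0.093], [0.553, 0.116, 0.092], [0.544, 0.122, 0.091], [0.556, 0.103, 0.09], [0.556, 0.106, 0.09], [0.55, 0.119, 0.089], [0.553, 0.109, 0.089], [0.56, 0.106, 0.087], [0.561, 0.103, 0.084]]
grip 26 [0.469 0.054 0.058] [0.461 0.045 0.037] [0.478 0.065 0.066]
griptop 15 [0.4712 0.0536 0.0627] [[0.478, 0.054, 0.062], [0.478, 0.051, 0.06], [0.475, 0.058, 0.062], [0.474, 0.054, 0.064], [0.474, 0.048, 0.066], [0.472, 0.061, 0.061], [0.471, 0.058, 0.061], [0.471, 0.054, 0.065], [0.471, 0.051, 0.061], [0.471, 0.048, 0.064], [0.468, 0.055, 0.062], [0.468, 0.051, 0.062], [0.468, 0.048, 0.063], [0.465, 0.058, 0.063], [0.465, 0.055, 0.063]]
[[ 0.108 30.     0.468  0.06 ]
 [ 0.108 29.     0.468  0.06 ]
 [ 0.109 31.     0.468  0.058]
 [ 0.109 30.     0.468  0.058]]
```

{"fn": "play_rows", "kwargs": {
  "targets": [29,-33,0,0,29,-33,0,0,29,-33,0,0,29,-33,0,0,29,-33,0,0,29,-33,0,0,29,-33,0,0,29,-33,0,0],
  "jaw": 50
}}

```text
time_s: 0.95
ee_pos: [0.3358, -0.2656, 0.2421]
tool_rot: [0.987, 0.162, 0.0, -0.0]
ft_force: [0.2, -0.4, -0.3]
finger_gap: 0.584
```

{"fn": "play_rows", "kwargs": {
  "targets": [29,-33,0,0,29,-33,0,0,29,-33,0,0,29,-33,0,0,29,-33,0,0,29,-33,0,0,29,-33,0,0,29,-33,0,0]
}}

```text
time_s: 1.75
ee_pos: [0.4708, 0.059, 0.2422]
tool_rot: [0.987, 0.163, 0.0, 0.0]
ft_force: [0.5, 0.2, -0.8]
finger_gap: 0.588
```

{"fn": "play_rows", "kwargs": {
  "targets": [0,0,5,-0.15,0,0,5,-0.15,0,0,5,-0.15,0,0,5,-0.15,0,0,5,-0.15,0,0,5,-0.15,0,0,5,-0.15,0,0,5,-0.15]
}}

```text
time_s: 2.55
ee_pos: [0.4702, 0.0571, 0.2017]
tool_rot: [0.72, 0.694, -0.0, -0.0]
ft_force: [-0.2, -0.1, 0.1]
finger_gap: 0.586
```

{"fn": "play_rows", "kwargs": {
  "targets": [0,0,4,-0.15,0,0,4,-0.15,0,0,4,-0.15,0,0,4,-0.15,0,0,4,-0.076,0,0,0,0,0,0,0,0,0,0,0,0]
}}

```text
time_s: 3.35
ee_pos: [0.4707, 0.0571, 0.1825]
tool_rot: [0.453, 0.892, 0.0, 0.0]
ft_force: [0.4, 0.1, -0.4]
finger_gap: 0.585
```

```bash
python3 - <<'E'
from h import *
o=ctrl.observe(); print(o['ee_pos'],2*np.degrees(np.arctan2(o['tool_rot'][1],o['tool_rot'][0])))
snap('wrist','w1'); W,im=cloud('w1')
P=W[(np.abs(W[...,2]-.0635)<.006)&(np.hypot(W[...,0]-.4715,W[...,1]-.0545)<.025)]
print(len(P),P.mean(0).round(4),cv2.minAreaRect((P[:,:2]*1000).astype(np.float32)))
P=W[(W[...,2]>.085)&(W[...,2]<.11)&(np.hypot(W[...,0]-.552,W[...,1]-.1135)<.03)]
print(len(P)); 
if len(P): print(P.mean(0).round(4),P.max(0).round(4),P[P[:,2]>.095].mean(0).round(4))
E
```

```text
[0.47067714 0.05705975 0.18246569] 126.14444444862414
308 [0.4718 0.0553 0.0613] ((472.0890808105469, 54.738037109375), (11.494314193725586, 17.280807495117188), 35.98927307128906)
269
[0.5518 0.114  0.0926] [0.5615 0.1239 0.0979] [0.553  0.1127 0.0959]
```

View pics/w1.png

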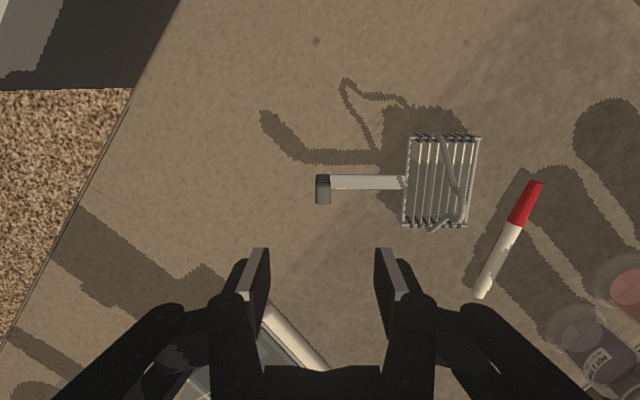

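{"fn": "play_rows", "kwargs": {
  "targets": [-2.7,-0.3,22,0,0,0,22,0,0,0,22,0,0,0,22,0,0,0,20,0,0,0,15,0,0,0,12,0,0,0,8.5,0]
}}

```text
time_s: 4.2
ee_pos: [0.4719, 0.0547, 0.0381]
tool_rot: [0.453, 0.892, -0.0, -0.0]
ft_force: [-0.3, -0.2, 0.1]
finger_gap: 0.585
```

{"fn": "play_rows", "kwargs": {
  "targets": [0,0,0,0,0,0,0,0,0,0,0,0,0,0,0,0,0,0,0,0,0,0,0,0,0,0,0,0,0,0,0,0],
  "jaw": 6,
  "force": 60
}}

```text
time_s: 5.0
ee_pos: [0.4728, 0.0546, 0.0394]
tool_rot: [0.452, 0.892, 0.0, 0.001]
ft_force: [0.9, 0.2, 4.2]
finger_gap: 0.129
```

```bash
python3 - <<'E'
from h import *
o=ctrl.observe(); print(o['ee_pos'],o['ft_force'],o['finger_gap']*85.4)
snap('wrist','w2'); W,im=cloud('w2')
P=W[(W[...,2]>.085)&(W[...,2]<.11)&(np.hypot(W[...,0]-.552,W[...,1]-.1135)<.03)]
print(len(P)); 
if len(P): print(P.mean(0).round(4),P.max(0).round(4),P[P[:,2]>.095].mean(0).round(4))
E
```

```text
[0.4727797  0.05461475 0.03943289] [0.91327123 0.18480491 4.24401417] 11.055625679056336
670
[0.5528 0.1098 0.089 ] [0.5593 0.1238 0.0948] [nan nan nan]<stdin>:6: RuntimeWarning: Mean of empty slice.
  ret = um.true_divide(
```

View pics/w2.png

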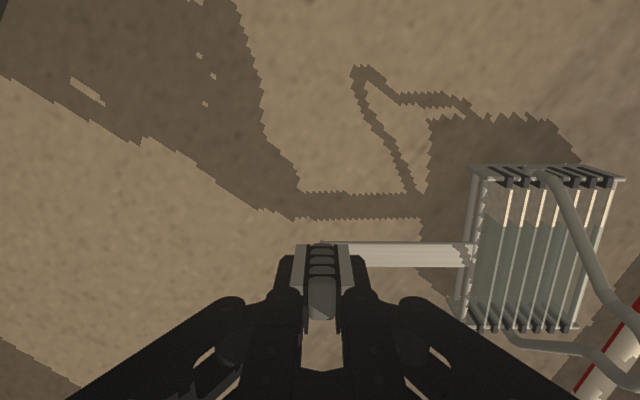

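{"fn": "play_rows", "kwargs": {
  "targets": [0,0,-3,0,0,0,-8,0,0,0,-20,0,0,0,-26,0,0,0,-28,0,0,0,-28,0,0,0,-22,0,0,0,-12,0]
}}

```text
time_s: 5.85
ee_pos: [0.4723, 0.0548, 0.1877]
tool_rot: [0.452, 0.892, 0.0, 0.001]
ft_force: [0.5, -0.7, -1.2]
finger_gap: 0.129
```

```bash
python3 - <<'E'
from h import *
o=ctrl.observe(); print(o['ee_pos'],o['ft_force'],o['moment'],o['finger_gap']*85.4)
snap('wrist','w3'); s=snap('scene','s3')
W,im=cloud('s3'); crop('s3',230,90,410,270,4,'c3')
yaw=np.radians(36.1); ex=np.array([np.cos(yaw),np.sin(yaw)]); ey=np.array([-ex[1],ex[0]])
D=W-o['ee_pos']; L=np.stack([D[...,:2]@ex,D[...,:2]@ey,D[...,2]],-1)
m=(abs(L[...,0]-.1)<.03)&(abs(L[...,1])<.02)&(L[...,2]>.035)&(L[...,2]<.08)
P=L[m]; print(len(P),(P[np.argsort(-P[:,2])][:10]*1000).round(1))
m=(L[...,0]>.06)&(L[...,0]<.15)&(abs(L[...,1])<.06)&(L[...,2]<.035)&(L[...,2]>-.06)
P=L[m]; print(len(P),P.min(0),P.max(0))
E
```

```text
[0.47227443 0.05479051 0.18773559] [ 0.50025114 -0.71994448 -1.19505032] [-0.16368943  0.13524653  0.02176474] 10.99894982416692
30 [[ 99.2   4.7  60.6]
 [100.7   0.6  59.5]
 [ 98.8  -1.5  57.8]
 [ 97.9   1.1  57. ]
 [ 97.6  -6.1  57. ]
 [ 99.4   4.8  56.7]
 [100.4  -6.   56.2]
 [ 99.    6.3  54.6]
 [101.6   6.9  54.4]
 [ 98.1   9.3  54.2]]
734 [ 0.06096412 -0.04595915 -0.04055419] [0.13980759 0.04545676 0.03445453]
```

View pics/c3.png

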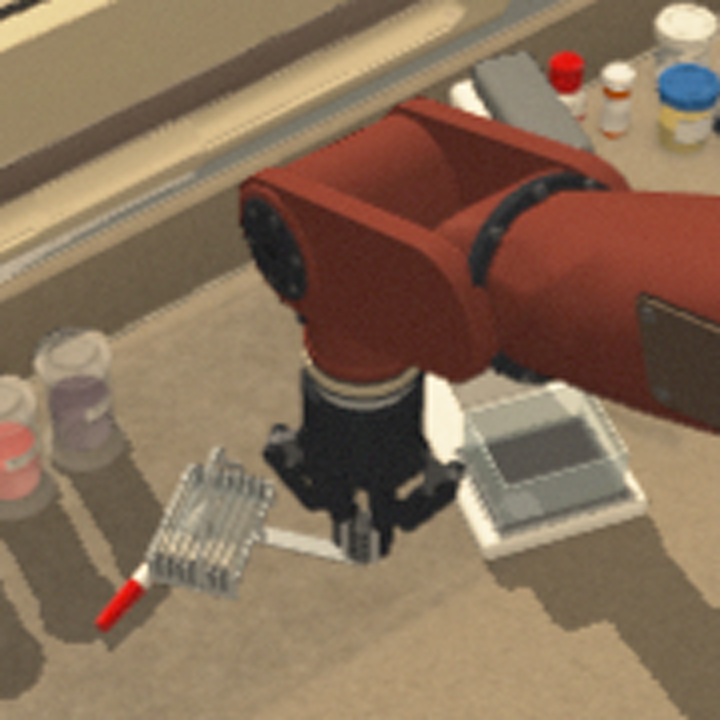

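View pics/w3.png

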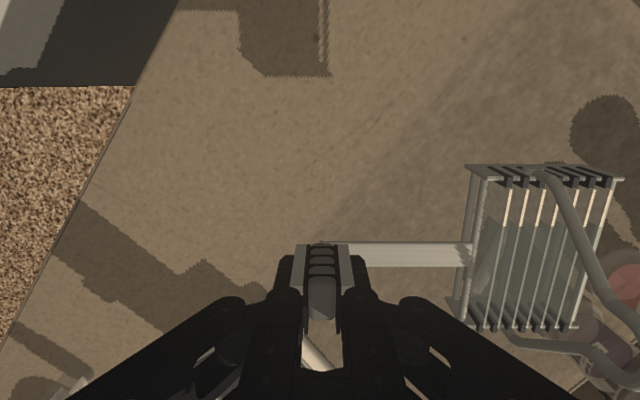

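```bash
python3 - <<'E'
from h import *
d=np.load('pics/s3.npz'); W,im=cloud('s3'); ee=d['ee']
D=W-ee; r=np.hypot(D[...,0],D[...,1])
q1=np.arctan2(ee[1],ee[0])
e=np.array([np.cos(q1),np.sin(q1)]); f=np.array([-e[1],e[0]])
a=D[...,:2]@e; b=D[...,:2]@f
for lo in np.arange(0,.34,.02):
    m=(D[...,2]>lo)&(D[...,2]<lo+.02)&(r<.13)
    if m.sum()>3: print(round(lo,2),m.sum(),'radial',np.percentile(a[m],[1,99]).round(3),'tang',np.percentile(b[m],[1,99]).round(3))
# head/hook measurement from first scene/top pictures in stainer axes
yaw=np.radians(-18.2); ex=np.array([np.cos(yaw),np.sin(yaw)]); ey=np.array([-ex[1],ex[0]])
for n in('scene0','top0'):
    W,im=cloud(n); D=W-np.array([.538,-.177,.325]); L=np.stack([D[...,:2]@ex,D[...,:2]@ey,D[...,2]],-1)*1000
    for lo,hi in((10,40),(-18,5),(-40,-18),(-60,-40),(-80,-60),(-100,-80),(-125,-100)):
        m=(abs(L[...,0])<60)&(abs(L[...,1])<40)&(L[...,2]>lo)&(L[...,2]<hi); P=L[m]
        if len(P)>1: print(n,lo,hi,len(P),np.percentile(P,[2,50,98],axis=0).round(1).tolist())
E
```

```text
0.0 102 radial [-0.02   0.103] tang [-0.013  0.084]
0.02 126 radial [-0.036  0.094] tang [-0.017  0.069]
0.04 193 radial [-0.046  0.09 ] tang [-0.026  0.058]
0.06 187 radial [-0.059  0.044] tang [-0.032  0.039]
0.08 258 radial [-0.058  0.055] tang [-0.038  0.038]
0.1 46 radial [-0.039  0.03 ] tang [-0.027  0.035]
0.12 157 radial [-0.04   0.017] tang [-0.023  0.037]
0.14 186 radial [-0.039  0.015] tang [-0.022  0.037]
0.16 189 radial [-0.038  0.023] tang [-0.022  0.036]
0.18 174 radial [-0.037  0.019] tang [-0.006  0.036]
0.2 126 radial [-0.034  0.02 ] tang [0.01  0.035]
0.22 24 radial [-0.026  0.026] tang [0.024 0.034]
0.24 4 radial [-0.011  0.001] tang [0.055 0.058]
0.26 411 radial [-0.05  0.12] tang [-0.08   0.063]
0.28 539 radial [-0.094  0.127] tang [-0.072  0.07 ]
0.3 823 radial [-0.104  0.115] tang [-0.079  0.071]
0.32 1399 radial [-0.101  0.114] tang [-0.08  0.07]
scene0 10 40 254 [[-6.4, -20.7, 10.7], [29.3, 3.1, 16.8], [57.7, 23.2, 21.1]]
scene0 -18 5 97 [[-8.8, -10.4, -16.4], [0.5, 9.8, -2.3], [56.2, 23.4, 4.6]]
scene0 -40 -18 51 [[-8.2, -10.7, -38.9], [-3.5, 2.8, -28.7], [
[... 199 characters left out ...]
[[-14.7, -5.7, -99.7], [-7.6, 1.1, -93.9], [17.1, 5.7, -82.3]]
scene0 -125 -100 17 [[-11.3, -1.6, -117.6], [7.4, 1.7, -108.9], [15.1, 3.8, -101.4]]
top0 10 40 359 [[-6.3, -21.6, 11.8], [32.2, 0.4, 17.2], [58.7, 21.8, 22.8]]
top0 -18 5 30 [[-10.6, -10.4, -14.0], [-2.9, 2.7, 0.9], [49.0, 22.6, 4.9]]
top0 -40 -18 19 [[-11.0, -7.0, -39.3], [-8.2, 1.1, -26.1], [-1.5, 10.4, -18.3]]
top0 -60 -40 6 [[-10.9, -6.5, -54.1], [-9.5, 1.1, -44.3], [-7.8, 6.0, -40.2]]
top0 -80 -60 6 [[-15.4, -2.2, -70.4], [-12.6, 0.3, -68.1], [-10.5, 2.3, -60.9]]
top0 -100 -80 7 [[-15.8, -4.6, -97.6], [-12.8, 1.3, -93.6], [-12.1, 4.8, -89.4]]
top0 -125 -100 5 [[-14.2, -0.4, -118.3], [-2.7, -0.0, -111.4], [1.8, 1.7, -105.9]]
```

{"fn": "play_rows", "kwargs": {
  "targets": [-6,-9,0,0,-12,-19,0,0,-16,-25,0,0,-18,-28,0,0,-18,-28,0,0,-16,-25,0,0,-14,-22,0,0,-8,-12,0,0]
}}

```text
time_s: 6.75
ee_pos: [0.3975, -0.1331, 0.1836]
tool_rot: [0.453, 0.891, -0.001, -0.002]
ft_force: [0.7, 0.3, -1.6]
finger_gap: 0.126
```

{"fn": "play_rows", "kwargs": {
  "targets": [0,0,0,0.08,0,0,0,0.13,0,0,0,0.14,0,0,0,0.14,0,0,0,0.14,0,0,0,0.14,0,0,0,0.12,0,0,2.3,0.056]
}}

```text
time_s: 7.55
ee_pos: [0.3984, -0.1314, 0.1814]
tool_rot: [0.81, 0.586, -0.001, -0.002]
ft_force: [0.5, -0.4, -1.9]
finger_gap: 0.129
```

{"fn": "play_rows", "kwargs": {
  "targets": [0,0,0,0,0,0,0,0,0,0,0,0,0,0,0,0,0,0,0,0,0,0,0,0,0,0,0,0,0,0,0,0]
}}

```text
time_s: 8.35
ee_pos: [0.4003, -0.1317, 0.1836]
tool_rot: [0.809, 0.588, 0.0, 0.0]
ft_force: [0.5, 0.4, -2.2]
finger_gap: 0.128
```

```bash
cat >> h.py <<'E'
PIV=np.array([.538,-.177,.325]); _y=np.radians(-18.2); EX=np.array([np.cos(_y),np.sin(_y)]); EY=np.array([-EX[1],EX[0]])
def S(W):
    D=np.asarray(W)-PIV; return np.stack([D[...,:2]@EX,D[...,:2]@EY,D[...,2]],-1)*1000
def status():
    o=ctrl.observe(); s=S(o['ee_pos']); r=o['tool_rot']
    print('t',round(o['time_s'],2),'tcp_s',s.round(1),'bar_s',(s+[100,0,57.6]).round(1),'yaw',round(2*np.degrees(np.arctan2(r[1],r[0]))-90,2),'F_s',np.round([o['ft_force'][:2]@EX,o['ft_force'][:2]@EY,o['ft_force'][2]],2),'gap',round(o['finger_gap']*85.4,2))
    return o
E
python3 - <<'E'
from h import *
status(); snap('scene','s4'); snap('top','t4')
crop('s4',300,90,460,240,5,'c4'); crop('t4',320,140,430,230,6,'c5')
E
```

```text
t 8.35 tcp_s [-145.     0.  -141.4] bar_s [-45.    0.  -83.8] yaw -17.98 F_s [ 0.3   0.53 -2.21] gap 10.97
```

View pics/c4.png

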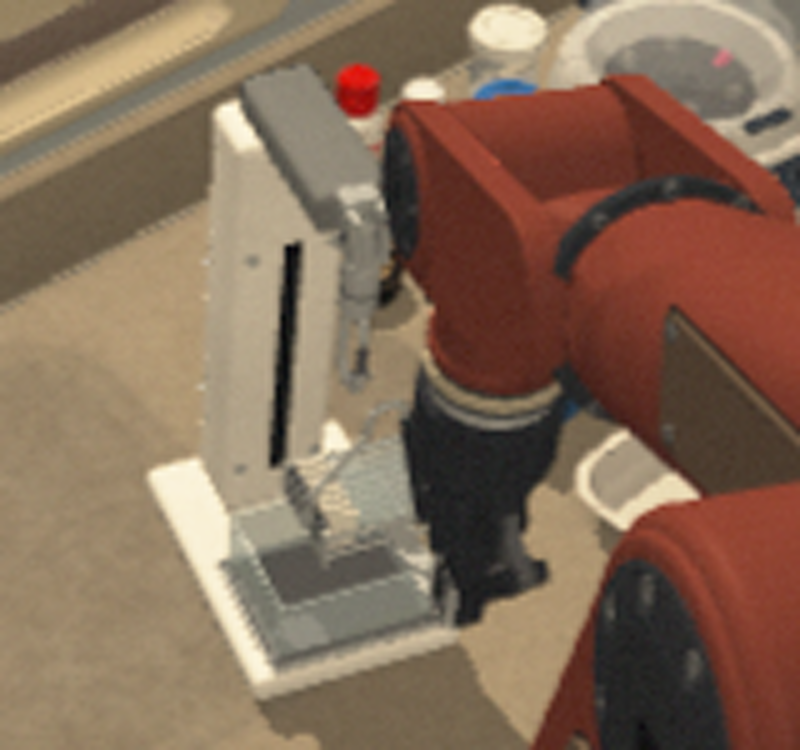

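View pics/c5.png

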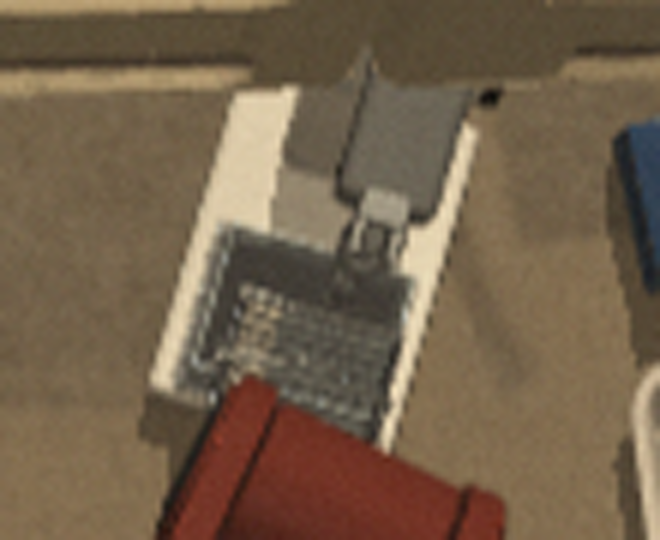

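```bash
python3 - <<'E'
from h import *
W,im=cloud('s4'); L=S(W)
m=(abs(L[...,0]+45)<25)&(abs(L[...,1])<30)&(L[...,2]>-100)&(L[...,2]<-70)
P=L[m]; print(len(P),P[np.argsort(-P[:,2])][:14].round(1).tolist())
v,u=np.where(m); print(u.min(),u.max(),v.min(),v.max())
m=(abs(L[...,0])<22)&(abs(L[...,1])<9)&(L[...,2]>-122)&(L[...,2]<-60)
P=L[m]; print(len(P),np.percentile(P,[3,50,97],axis=0).round(1).tolist())
E
```

```text
23 [[-47.6, -3.3, -82.7], [-46.0, -1.0, -83.4], [-42.9, 0.3, -85.9], [-44.6, -8.1, -87.2], [-46.2, -1.3, -87.2], [-43.4, 3.4, -88.2], [-47.2, -7.1, -88.3], [-44.7, 9.9, -88.7], [-45.4, 7.2, -89.0], [-43.5, 0.2, -89.2], [-47.5, 11.1, -89.5], [-41.0, 5.1, -89.9], [-45.0, 3.9, -90.4], [-45.7, -11.1, -91.1]]
373 381 170 175
64 [[-13.2, -3.6, -112.5], [-7.1, 1.1, -92.6], [14.5, 4.2, -62.4]]
```

{"fn": "play_rows", "kwargs": {
  "targets": [0,2,-0.5,0,0,4,-1,0,0,5,-1,0,0,5,0,0,0,4,0,0,0,2,0,0,0,1,0,0,0,1,0,0]
}}

```text
time_s: 9.25
ee_pos: [0.423, -0.139, 0.1858]
tool_rot: [0.809, 0.588, -0.0, -0.0]
ft_force: [0.7, 0.1, -1.2]
finger_gap: 0.131
```

{"fn": "play_rows", "kwargs": {
  "targets": [0,0,0,0,0,0,0,0,0,0,0,0,0,0,0,0,0,0,0,0,0,0,0,0,0,0,0,0,0,0,0,0]
}}

```text
time_s: 10.05
ee_pos: [0.423, -0.1391, 0.186]
tool_rot: [0.809, 0.588, -0.0, -0.0]
ft_force: [-0.1, -0.2, -1.6]
finger_gap: 0.135
```

```bash
python3 - <<'E'
from h import *
status(); snap('scene','s5'); status()
W,im=cloud('s5'); L=S(W); crop('s5',340,120,400,190,8,'c6')
m=(abs(L[...,0]+21)<25)&(abs(L[...,1])<30)&(L[...,2]>-100)&(L[...,2]<-74)
P=L[m]; print(len(P),P[np.argsort(-P[:,2])][:14].round(1).tolist())
E
```

```text
t 10.05 tcp_s [-1.211e+02  1.000e-01 -1.390e+02] bar_s [-21.1   0.1 -81.4] yaw -17.99 F_s [ 0.02 -0.23 -1.65] gap 11.52
t 10.1 tcp_s [-1.211e+02  1.000e-01 -1.390e+02] bar_s [-21.1   0.1 -81.4] yaw -17.99 F_s [-0.26  0.58 -2.48] gap 10.96
36 [[-10.8, 1.9, -76.1], [-6.8, 0.2, -76.3], [-11.7, 2.1, -79.1], [-8.3, -2.5, -79.8], [-22.4, 0.6, -81.4], [-25.1, 4.8, -81.4], [-24.3, -4.6, -81.4], [-21.3, 3.1, -81.6], [-12.1, 2.0, -82.6], [-27.6, -6.4, -82.9], [-21.8, -2.9, -83.1], [-22.4, 6.5, -83.3], [-8.6, -2.7, -83.4], [-11.7, -1.4, -84.1]]
```

View pics/c6.png

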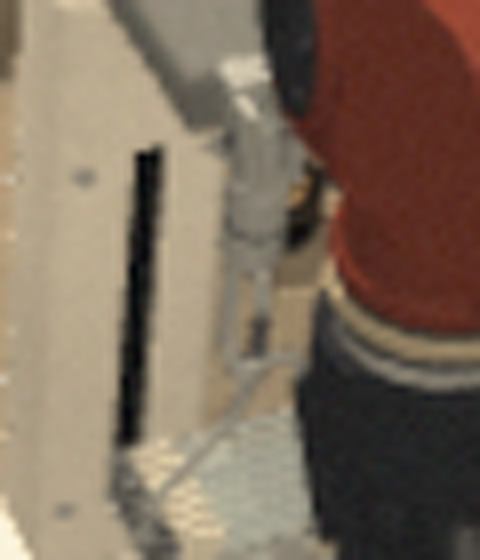

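{"fn": "play_rows", "kwargs": {
  "targets": [0,1,-0.5,0,0,1,-0.5,0,0,1,0,0,0,1,0,0,0,1,0,0,0,1,0,0,0,1,0,0,0,1,0,0]
}}

```text
time_s: 10.9
ee_pos: [0.4307, -0.1415, 0.187]
tool_rot: [0.809, 0.588, -0.0, -0.0]
ft_force: [0.2, -0.0, -1.9]
finger_gap: 0.133
```

{"fn": "play_rows", "kwargs": {
  "targets": [0,1,0,0,0,1,0,0,0,1,0,0,0,1,0,0,0,1,0,0,0,1,0,0,0,1,0,0,0,1,0,0]
}}

```text
time_s: 11.7
ee_pos: [0.4383, -0.144, 0.1869]
tool_rot: [0.809, 0.588, -0.0, -0.0]
ft_force: [0.6, 0.4, -1.6]
finger_gap: 0.133
```

```bash
cat >> h.py <<'E'
def favg(n=6,f='a',base=None):
    F=[]
    for i in range(n):
        s=ctrl.snapshot('scene'); o=ctrl.observe(); F.append(np.r_[o['ft_force'][:2]@EX,o['ft_force'][:2]@EY,o['ft_force'][2],o['moment'][:2]@EX,o['moment'][:2]@EY])
    print('Favg',np.mean(F,0).round(2),'sd',np.std(F,0).round(2))
def look(f,x0=-30,x1=45):
    s=snap('scene',f); W,im=cloud(f); L=S(W)
    crop(f,340,120,400,190,8,f+'c')
    # hook points: spine/barrel below cheeks
    m=(L[...,0]>x0)&(L[...,0]<x1)&(abs(L[...,1])<12)&(L[...,2]>-122)&(L[...,2]<-22)
    P=L[m]
    for lo in range(-120,-20,15):
        q=P[(P[:,2]>=lo)&(P[:,2]<lo+15)]
        if len(q): print(lo,len(q),np.percentile(q[:,0],[5,50,95]).round(1))
E
python3 - <<'E'
from h import *
status(); look('s6'); favg(4)
E
```

```text
t 11.7 tcp_s [-105.     0.2 -138.1] bar_s [ -5.    0.2 -80.5] yaw -17.99 F_s [ 0.47  0.61 -1.64] gap 11.35
-120 11 [-2.5 19.5 27.1]
-105 25 [-8.1 -0.4 27.5]
-90 29 [-7.4 -4.  22.1]
-75 11 [-5.8 -1.6 19.4]
-60 24 [-2.5  1.3  8.2]
-45 33 [-4.5 -1.3  9.9]
-30 19 [-4.1 -1.   7.9]
Favg [-0.41 -0.13 -1.67 -0.01  0.21] sd [0.05 0.42 0.5  0.04 0.04]
```

View pics/s6c.png

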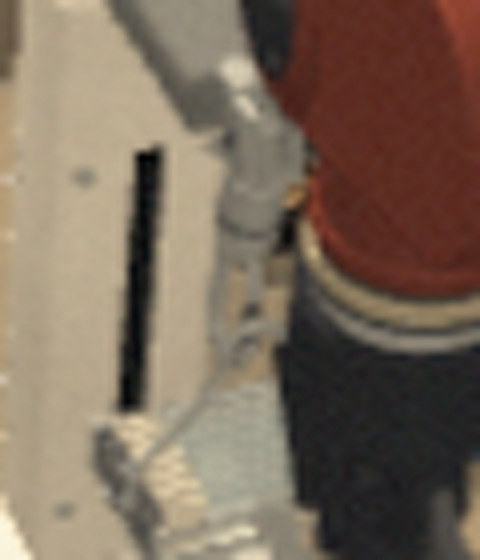

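{"fn": "play_rows", "kwargs": {
  "targets": [0,1,0,0,0,1,0,0,0,1,0,0,0,1,0,0,0,1,0,0,0,0.8,0,0,0,0.6,0,0,0,0.6,0,0]
}}

```text
time_s: 12.75
ee_pos: [0.4449, -0.1462, 0.187]
tool_rot: [0.809, 0.588, -0.0, -0.0]
ft_force: [-0.6, 0.4, -2.4]
finger_gap: 0.127
```

```bash
python3 - <<'E'
from h import *
status(); look('s7'); favg(8)
E
```

```text
t 12.75 tcp_s [ -98.     0.2 -138. ] bar_s [  2.    0.2 -80.4] yaw -17.99 F_s [-0.67  0.2  -2.41] gap 10.88
-120 9 [11.9 28.4 31.3]
-105 27 [-0.5  6.1 34.3]
-90 24 [-0.5  3.2 30.5]
-75 11 [ 1.4  2.9 29.2]
-60 16 [ 0.   3.8 10.6]
-45 28 [-2.   2.6 10.8]
-30 19 [-2.6  1.5  7.5]
Favg [-0.21  0.   -2.11 -0.    0.25] sd [0.5  0.38 0.46 0.02 0.03]
```

{"fn": "play_rows", "kwargs": {
  "targets": [0,0.4,0,0,0,0.4,0,0,0,0.3,0,0,0,0.3,0,0,0,0.2,0,0,0,0.2,0,0,0,0.2,0,0,0,0,0,0]
}}

```text
time_s: 14.0
ee_pos: [0.4469, -0.1468, 0.187]
tool_rot: [0.809, 0.588, 0.0, 0.0]
ft_force: [-0.5, 0.2, -2.6]
finger_gap: 0.13
```

```bash
python3 - <<'E'
from h import *
status(); look('s8'); favg(8); status()
E
```

```text
t 14.0 tcp_s [ -96.     0.2 -138. ] bar_s [  4.    0.2 -80.4] yaw -17.99 F_s [-0.54  0.   -2.56] gap 11.12
-120 11 [12.3 29.5 36. ]
-105 17 [ 2.6  8.5 34.8]
-90 24 [ 0.5  5.9 32.7]
-75 14 [ 1.7  5.  29.4]
-60 16 [ 2.2  7.2 11.9]
-45 27 [-0.8  3.9 13.5]
-30 18 [-1.2  3.2  9.8]
Favg [-0.27  0.11 -1.78  0.    0.24] sd [0.55 0.29 0.5  0.03 0.02]
t 14.45 tcp_s [ -96.1    0.2 -138. ] bar_s [  3.9   0.2 -80.4] yaw -17.99 F_s [-0.13  0.32 -1.97] gap 11.18
```

View pics/s8c.png

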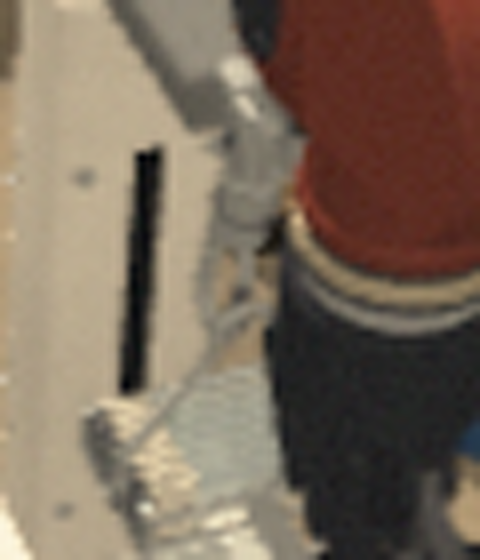

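{"fn": "play_rows", "kwargs": {
  "targets": [0,0.3,0,0,0,0.3,0,0,0,0.2,0,0,0,0.2,0,0,0,0,0,0,0,0,0,0,0,0,0,0,0,0,0,0]
}}

```text
time_s: 15.25
ee_pos: [0.4477, -0.1471, 0.187]
tool_rot: [0.809, 0.588, -0.0, -0.0]
ft_force: [-0.4, 0.5, -2.0]
finger_gap: 0.131
```

```bash
python3 - <<'E'
from h import *
status(); look('s9'); favg(12); status()
E
```

```text
t 15.25 tcp_s [ -95.1    0.2 -138. ] bar_s [  4.9   0.2 -80.4] yaw -17.99 F_s [-0.5   0.4  -1.97] gap 11.22
-120 6 [27.1 29.9 35.3]
-105 21 [ 4.5  9.9 36.3]
-90 24 [ 2.1  6.4 33.1]
-75 9 [ 3.4  5.4 21.3]
-60 19 [ 2.8  5.9 18.2]
-45 27 [-0.6  4.4 13. ]
-30 23 [-2.4  2.2 10.5]
Favg [-0.49 -0.25 -1.73  0.    0.24] sd [0.58 0.3  0.62 0.03 0.03]
t 15.9 tcp_s [ -95.     0.2 -138. ] bar_s [  5.    0.2 -80.4] yaw -17.99 F_s [-1.09 -0.27 -0.98] gap 11.15
```

```bash
cat >> h.py <<'E'
def track(fs):
    d=np.load(f'pics/{fs[0]}.npz'); K=np.array([[d['fx'],0,d['cx']],[0,d['fy'],d['cy']],[0,0,1]],float)
    def proj(s):
        s=np.asarray(s)/1000; w=PIV+np.r_[s[0]*EX+s[1]*EY,s[2]]; c=d['R']@w+d['t']; return (K@c/c[2])[:2]
    import math
    # model-based affine: for angle a, hook points predicted; score a-by-image difference w/ first (plumb) frame warped
    ref=cv2.cvtColor(np.load(f'pics/{fs[0]}.npz')['img'],cv2.COLOR_RGB2GRAY).astype(np.float32)
    pts=[(0,0,-25),(0,0,-55),(11,0,-40),(-11,0,-40),(12.5,0,-75),(-12.5,0,-72)]
    src=np.float32([proj(p) for p in pts])
    mask=np.zeros(ref.shape,np.float32)
    for z in np.arange(-56,-22,.5):
        for x in np.arange(-12,12.1,.5):
            u=proj((x,0,z)); mask[int(round(u[1])),int(round(u[0]))]=1
    for z in np.arange(-72,-56,.5):
        for x in np.arange(-15,16,.5):
            u=proj((x,0,z)); mask[int(round(u[1])),int(round(u[0]))]=1
    out={}
    for f in fs:
        g=cv2.cvtColor(np.load(f'pics/{f}.npz')['img'],cv2.COLOR_RGB2GRAY).astype(np.float32)
        sc=[];A=np.arange(-.05,.33,.01)
        for a in A:
            c,s=math.cos(a),math.sin(a)
            dst=np.float32([proj((x*c-z*s,y,z*c+x*s)) for x,y,z in pts])
            M,_=cv2.estimateAffine2D(src,dst)
            wi=cv2.warpAffine(g,M,(640,400),flags=cv2.INTER_LINEAR|cv2.WARP_INVERSE_MAP)
            x_=ref[mask>0]-ref[mask>0].mean(); y_=wi[mask>0]-wi[mask>0].mean()
            sc.append((x_@y_)/np.linalg.norm(x_)/np.linalg.norm(y_))
        i=int(np.argmax(sc)); a=A[i]
        if 0<i<len(A)-1:
            p=np.polyfit(A[i-1:i+2],sc[i-1:i+2],2); a=-p[1]/2/p[0]
        print(f,'hook angle -%.3f'%a,'corr %.3f'%max(sc))
E
python3 - <<'E'
from h import *
track(['s4','s5','s6','s7','s8','s9'])
E
```

```text
s4 hook angle -0.001 corr 1.000
s5 hook angle --0.001 corr 0.985
s6 hook angle -0.079 corr 0.801
s7 hook angle -0.175 corr 0.603
s8 hook angle -0.217 corr 0.604
s9 hook angle -0.231 corr 0.549
```

{"fn": "play_rows", "kwargs": {
  "targets": [0,0.3,0,0,0,0.3,0,0,0,0.2,0,0,0,0.2,0,0,0,0,0,0,0,0,0,0,0,0,0,0,0,0,0,0]
}}

```text
time_s: 16.7
ee_pos: [0.4487, -0.1474, 0.187]
tool_rot: [0.809, 0.588, -0.0, -0.0]
ft_force: [-0.6, -0.1, -2.2]
finger_gap: 0.129
```

```bash
python3 - <<'E'
from h import *
status(); look('s10'); favg(10); track(['s4','s7','s8','s9','s10'])
E
```

```text
t 16.7 tcp_s [ -94.1    0.2 -138. ] bar_s [  5.9   0.2 -80.4] yaw -17.99 F_s [-0.53 -0.25 -2.17] gap 11.04
-120 6 [ 8.1 29.  33.9]
-105 26 [ 5.8 12.4 39.8]
-90 27 [ 3.2  6.5 36.2]
-75 8 [ 3.2  6.1 23.8]
-60 18 [ 3.7  7.8 17.5]
-45 26 [-0.5  3.9 12.7]
-30 20 [-2.6  2.2  8.4]
Favg [-0.17  0.23 -1.87 -0.01  0.23] sd [0.5  0.4  0.49 0.05 0.04]
s4 hook angle -0.001 corr 1.000
s7 hook angle -0.175 corr 0.603
s8 hook angle -0.217 corr 0.604
s9 hook angle -0.231 corr 0.549
s10 hook angle -0.242 corr 0.520
```

{"fn": "play_rows", "kwargs": {
  "targets": [0,0.3,0,0,0,0.3,0,0,0,0.2,0,0,0,0.2,0,0,0,0,0,0,0,0,0,0,0,0,0,0,0,0,0,0]
}}

```text
time_s: 18.05
ee_pos: [0.4497, -0.1477, 0.187]
tool_rot: [0.809, 0.588, 0.0, -0.0]
ft_force: [0.3, -0.7, -2.7]
finger_gap: 0.131
```

```bash
python3 - <<'E'
from h import *
status(); look('s11'); favg(10); track(['s4','s8','s9','s10','s11'])
E
```

```text
t 18.05 tcp_s [ -93.1    0.2 -138. ] bar_s [  6.9   0.2 -80.4] yaw -17.99 F_s [ 0.5  -0.6  -2.65] gap 11.16
-120 10 [12.9 32.5 39.9]
-105 22 [ 5.7 12.2 40.5]
-90 21 [ 5.8  9.3 37.2]
-75 13 [-7.7  8.  32.7]
-60 15 [ 3.7  6.6 16.3]
-45 27 [-0.2  4.4 10.8]
-30 20 [-0.9  3.5 10.9]
Favg [-0.76 -0.15 -2.   -0.    0.25] sd [0.4  0.41 0.49 0.02 0.02]
s4 hook angle -0.001 corr 1.000
s8 hook angle -0.217 corr 0.604
s9 hook angle -0.231 corr 0.549
s10 hook angle -0.242 corr 0.520
s11 hook angle -0.241 corr 0.538
```

View pics/s11c.png

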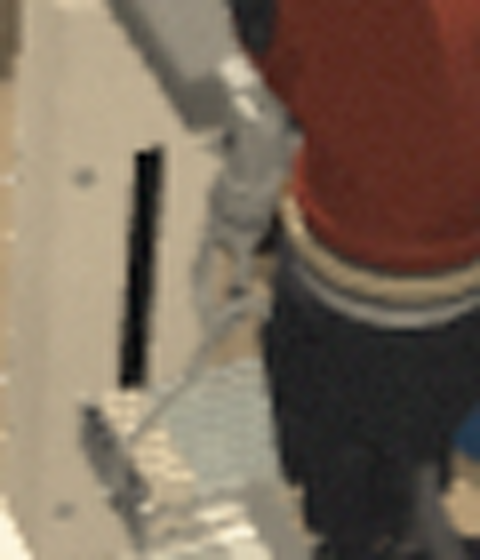

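{"fn": "play_rows", "kwargs": {
  "targets": [0,0.2,0,0,0,0.2,0,0,0,0.1,0,0,0,0,0,0,0,0,0,0,0,0,0,0,0,0,0,0,0,0,0,0]
}}

```text
time_s: 19.4
ee_pos: [0.4501, -0.1479, 0.187]
tool_rot: [0.809, 0.588, -0.0, -0.0]
ft_force: [-0.7, 0.6, -1.4]
finger_gap: 0.126
```

```bash
python3 - <<'E'
from h import *
status(); look('s12'); favg(20); track(['s4','s9','s10','s11','s12'])
E
```

```text
t 19.4 tcp_s [ -92.6    0.2 -138. ] bar_s [  7.4   0.2 -80.4] yaw -17.99 F_s [-0.85  0.33 -1.4 ] gap 10.78
-120 9 [16.8 32.5 42.4]
-105 20 [ 6.9 14.2 40.8]
-90 23 [ 4.4  7.9 37. ]
-75 12 [ 4.6  8.2 33.5]
-60 17 [ 4.7  9.3 15.1]
-45 29 [ 1.   5.4 14.9]
-30 17 [-0.4  3.4 13.3]
Favg [-0.84 -0.15 -1.91 -0.01  0.28] sd [0.43 0.36 0.49 0.02 0.03]
s4 hook angle -0.001 corr 1.000
s9 hook angle -0.231 corr 0.549
s10 hook angle -0.242 corr 0.520
s11 hook angle -0.241 corr 0.538
s12 hook angle -0.251 corr 0.502
```

{"fn": "play_rows", "kwargs": {
  "targets": [0,0.2,0,0,0,0.2,0,0,0,0.1,0,0,0,0,0,0,0,0,0,0,0,0,0,0,0,0,0,0,0,0,0,0]
}}

```text
time_s: 21.25
ee_pos: [0.4505, -0.148, 0.1869]
tool_rot: [0.809, 0.588, -0.0, -0.0]
ft_force: [-2.6, 0.1, -1.4]
finger_gap: 0.132
```

```bash
python3 - <<'E'
from h import *
status(); look('s13'); favg(20); track(['s4','s9','s10','s11','s12','s13'])
E
```

```text
t 21.25 tcp_s [ -92.2    0.3 -138.1] bar_s [  7.8   0.3 -80.5] yaw -17.99 F_s [-2.54 -0.74 -1.43] gap 11.29
-120 7 [32.7 36.2 39.4]
-105 21 [ 6.  14.1 40. ]
-90 25 [ 5.9  9.2 36.9]
-75 10 [-14.5   5.2  23.2]
-60 21 [ 4.1  7.  17.1]
-45 24 [ 1.5  4.5 14.7]
-30 21 [-0.8  3.  12.7]
Favg [-2.42  0.06 -2.    0.    0.48] sd [0.48 0.47 0.65 0.03 0.03]
s4 hook angle -0.001 corr 1.000
s9 hook angle -0.231 corr 0.549
s10 hook angle -0.242 corr 0.520
s11 hook angle -0.241 corr 0.538
s12 hook angle -0.251 corr 0.502
s13 hook angle -0.245 corr 0.513
```

View pics/s13c.png

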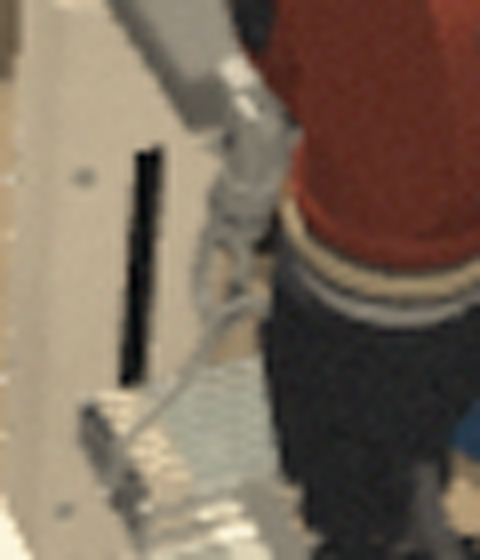

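{"fn": "play_rows", "kwargs": {
  "targets": [0,-0.2,0,0,0,0,0,0,0,0,0,0,0,0,0,0,0,0,0,0,0,0,0,0,0,0,0,0,0,0,0,0]
}}

```text
time_s: 23.1
ee_pos: [0.4504, -0.148, 0.187]
tool_rot: [0.809, 0.588, -0.0, -0.0]
ft_force: [-2.2, 0.9, -2.8]
finger_gap: 0.128
```

```bash
python3 - <<'E'
from h import *
status(); favg(16); status()
E
```

```text
t 23.1 tcp_s [ -92.3    0.2 -138. ] bar_s [  7.7   0.2 -80.4] yaw -17.99 F_s [-2.33  0.21 -2.8 ] gap 10.91
Favg [-2.24 -0.08 -2.5   0.    0.5 ] sd [0.62 0.54 0.64 0.02 0.03]
t 23.9 tcp_s [ -92.3    0.2 -138. ] bar_s [  7.7   0.2 -80.4] yaw -17.99 F_s [-3.2   0.37 -3.3 ] gap 10.96
```

{"fn": "play_rows", "kwargs": {
  "targets": [0,-0.2,0,0,0,0,0,0,0,0,0,0,0,0,0,0,0,0,0,0,0,0,0,0,0,0,0,0,0,0,0,0]
}}

```text
time_s: 24.7
ee_pos: [0.4502, -0.1479, 0.187]
tool_rot: [0.809, 0.588, -0.0, 0.0]
ft_force: [-2.3, 1.0, -2.6]
finger_gap: 0.133
```

```bash
python3 - <<'E'
from h import *
status(); favg(14); status()
E
```

```text
t 24.7 tcp_s [ -92.5    0.2 -138. ] bar_s [  7.5   0.2 -80.4] yaw -17.99 F_s [-2.47  0.23 -2.59] gap 11.38
Favg [-1.88 -0.11 -2.98 -0.01  0.51] sd [0.43 0.6  0.71 0.03 0.03]
t 25.4 tcp_s [ -92.5    0.2 -138. ] bar_s [  7.5   0.2 -80.4] yaw -17.99 F_s [-1.96  0.45 -2.85] gap 11.04
```

{"fn": "play_rows", "kwargs": {
  "targets": [0,1,-0.2,0,0,1,-0.2,0,0,1,-0.2,0,0,1,-0.2,0,0,1,-0.2,0,0,1,-0.2,0,0,1,-0.2,0,0,1,-0.2,0]
}}

```text
time_s: 26.2
ee_pos: [0.4579, -0.1503, 0.1886]
tool_rot: [0.809, 0.588, -0.0, -0.0]
ft_force: [-3.7, 1.3, -1.7]
finger_gap: 0.131
```

```bash
python3 - <<'E'
from h import *
status(); look('s14'); favg(3); track(['s4','s13','s14'])
E
```

```text
t 26.2 tcp_s [ -84.4    0.3 -136.4] bar_s [ 15.6   0.3 -78.8] yaw -17.99 F_s [-3.92  0.06 -1.72] gap 11.19
-120 4 [23.5 27.5 36. ]
-105 28 [11.8 14.  38.4]
-90 31 [12.5 16.1 36.1]
-75 10 [ 3.6  7.8 23.2]
-60 16 [ 4.6  8.2 18.8]
-45 27 [ 0.8  5.  15.7]
-30 12 [-1.8  1.9  6.6]
Favg [-3.3  -0.04 -1.75  0.02  0.53] sd [0.15 0.41 0.55 0.03 0.03]
s4 hook angle -0.001 corr 1.000
s13 hook angle -0.245 corr 0.513
s14 hook angle -0.135 corr 0.445
```

View pics/s14c.png

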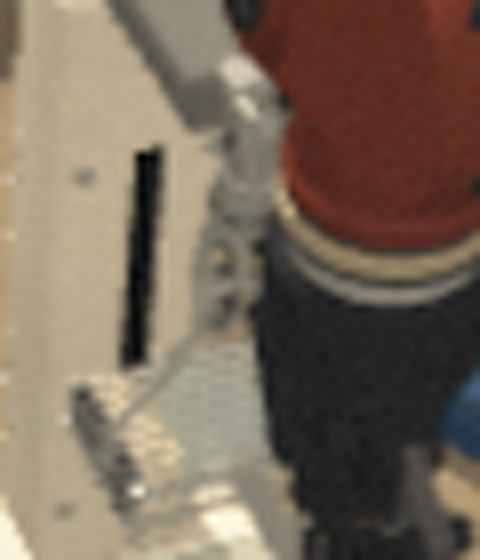

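{"fn": "play_rows", "kwargs": {
  "targets": [0,1,-0.2,0,0,1,-0.2,0,0,1,-0.2,0,0,1,-0.2,0,0,1,-0.2,0,0,1,-0.2,0,0,1,-0.2,0,0,0.5,-0.1,0]
}}

```text
time_s: 27.2
ee_pos: [0.4653, -0.1528, 0.1903]
tool_rot: [0.809, 0.588, 0.0, 0.0]
ft_force: [-3.5, 1.5, -1.7]
finger_gap: 0.129
```

```bash
python3 - <<'E'
from h import *
status(); look('s15'); favg(4)
E
```

```text
t 27.2 tcp_s [ -76.6    0.3 -134.7] bar_s [ 23.4   0.3 -77.1] yaw -17.99 F_s [-3.83  0.34 -1.72] gap 11.01
-120 10 [23.7 31.1 37.1]
-105 23 [12.1 19.6 39.3]
-90 27 [-24.7  23.8  36.1]
-75 10 [-19.2   7.8  21.6]
-60 16 [ 4.2  8.  15.4]
-45 20 [ 2.   7.6 15.4]
-30 11 [-1.   2.8 11.9]
Favg [-2.15  0.31 -0.32  0.04  0.33] sd [0.57 0.44 0.23 0.02 0.02]
```

View pics/s15c.png

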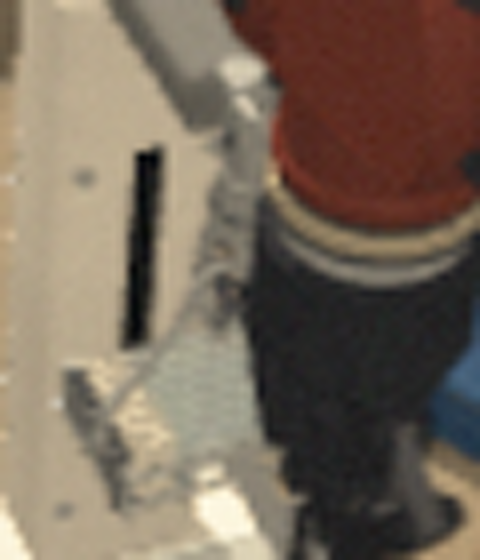

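{"fn": "play_rows", "kwargs": {
  "targets": [0,0.5,-0.1,0,0,0.5,-0.1,0,0,0.5,-0.1,0,0,0.5,-0.1,0,0,0.5,0,0,0,0.5,0,0,0,0,0,0,0,0,0,0]
}}

```text
time_s: 28.25
ee_pos: [0.468, -0.1537, 0.1906]
tool_rot: [0.809, 0.588, 0.0, 0.0]
ft_force: [-2.4, 1.4, -0.6]
finger_gap: 0.133
```

```bash
python3 - <<'E'
from h import *
status(); look('s16'); favg(6)
E
```

```text
t 28.25 tcp_s [ -73.8    0.3 -134.4] bar_s [ 26.2   0.3 -76.8] yaw -17.99 F_s [-2.74  0.56 -0.55] gap 11.34
-120 7 [24.  31.6 38.9]
-105 22 [11.5 19.5 37.4]
-90 25 [17.1 24.8 37. ]
-75 7 [-24.4   6.1  30.8]
-60 18 [-12.3   7.9  19.2]
-45 17 [ 2.2  6.8 12.7]
-30 10 [ 0.3  7.3 13.2]
Favg [-2.34  0.38 -0.95  0.03  0.29] sd [0.4  0.48 0.61 0.03 0.03]
```

View pics/s16c.png

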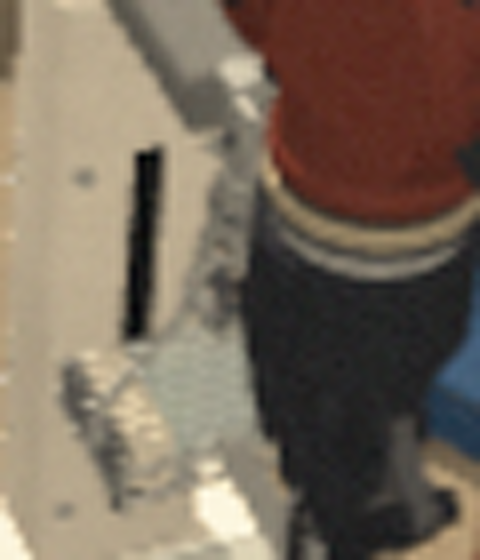

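{"fn": "play_rows", "kwargs": {
  "targets": [0,0.5,-0.1,0,0,0.5,-0.1,0,0,0.5,-0.1,0,0,0.5,-0.1,0,0,0,0,0,0,0,0,0,0,0,0,0,0,0,0,0]
}}

```text
time_s: 29.4
ee_pos: [0.4697, -0.1542, 0.1907]
tool_rot: [0.809, 0.588, -0.0, -0.0]
ft_force: [-1.3, -0.5, -2.3]
finger_gap: 0.128
```

```bash
python3 - <<'E'
from h import *
status(); look('s17'); favg(6)
E
```

```text
t 29.4 tcp_s [ -72.     0.3 -134.3] bar_s [ 28.    0.3 -76.7] yaw -17.99 F_s [-1.05 -0.9  -2.28] gap 10.93
-120 7 [13.8 26.5 31. ]
-105 20 [10.2 20.8 35.9]
-90 24 [-25.5  27.3  32.6]
-75 9 [-28.8 -15.5  28.2]
-60 14 [-9.6  6.5 18. ]
-45 17 [ 1.1  6.6 12.3]
-30 8 [-0.6  5.9  8.4]
Favg [-0.54 -0.15 -1.88 -0.02  0.25] sd [0.45 0.47 0.35 0.02 0.02]
```

View pics/s17c.png

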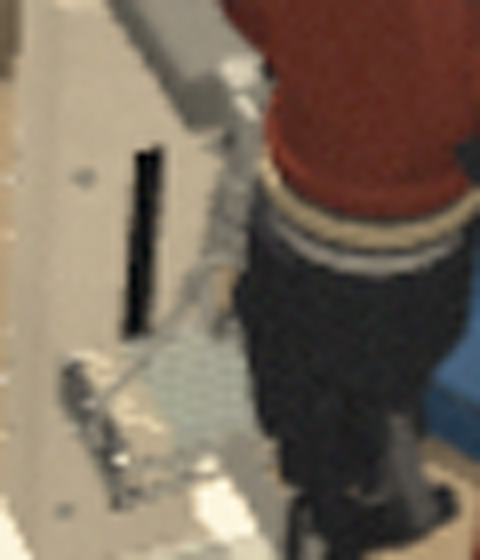

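{"fn": "play_rows", "kwargs": {
  "targets": [0,-0.5,0.6,0,0,-1,1.2,0,0,-1,1.2,0,0,-1,1.2,0,0,-1,1.2,0,0,-1,1.2,0,0,-1,1.2,0,0,-1,1.2,0]
}}

```text
time_s: 30.55
ee_pos: [0.4626, -0.1519, 0.1818]
tool_rot: [0.809, 0.588, 0.0, 0.0]
ft_force: [-0.1, 0.6, -1.8]
finger_gap: 0.132
```

```bash
python3 - <<'E'
from h import *
status(); look('s18'); favg(5); crop('s18',340,130,390,180,12,'s18d')
E
```

```text
t 30.55 tcp_s [ -79.5    0.3 -143.2] bar_s [ 20.5   0.3 -85.6] yaw -17.99 F_s [-0.29  0.58 -1.84] gap 11.29
-120 15 [ 2.3 18.2 23.9]
-105 17 [-0.3 19.6 25. ]
-90 18 [14.  21.1 25.1]
-75 7 [-10.5  -0.5  22.8]
-60 17 [-9.   2.2 10.9]
-45 18 [-2.2  1.9 11.4]
-30 18 [-5.3 -0.  10.4]
Favg [-0.17  0.11 -1.95 -0.01  0.25] sd [0.29 0.4  0.67 0.04 0.02]
```

View pics/s18d.png

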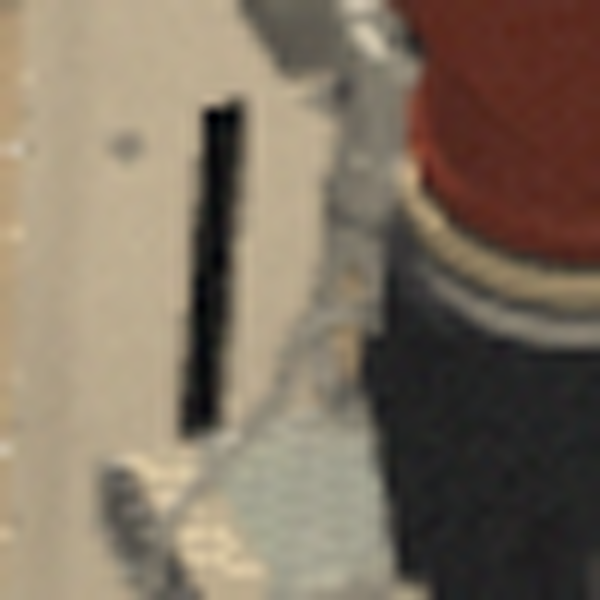

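{"fn": "play_rows", "kwargs": {
  "targets": [0,-1,1.2,0,0,-1,1.2,0,0,-1,1.2,0,0,-1,1.2,0,0,-1,1.2,0,0,-1,1.2,0,0,-1,1.2,0,0,-1,1.2,0]
}}

```text
time_s: 31.65
ee_pos: [0.4549, -0.1494, 0.1722]
tool_rot: [0.809, 0.588, 0.0, 0.0]
ft_force: [0.6, -0.1, -1.9]
finger_gap: 0.129
```

```bash
python3 - <<'E'
from h import *
status(); look('s19'); favg(5); crop('s19',340,130,390,180,12,'s19d')
E
```

```text
t 31.65 tcp_s [ -87.5    0.2 -152.8] bar_s [ 12.5   0.2 -95.2] yaw -17.99 F_s [ 0.62  0.08 -1.88] gap 11.05
-120 17 [-4.2 10.6 15.6]
-105 21 [-10.3  11.6  20.6]
-90 17 [-8.4 11.9 18.7]
-75 7 [-20.   -6.1  15.4]
-60 21 [-7.5 -3.8  2.2]
-45 26 [-7.7 -4.8  1. ]
-30 18 [-6.2 -2.3 10. ]
Favg [-0.25 -0.37 -1.89 -0.    0.21] sd [0.38 0.48 0.65 0.02 0.03]
```

View pics/s19d.png

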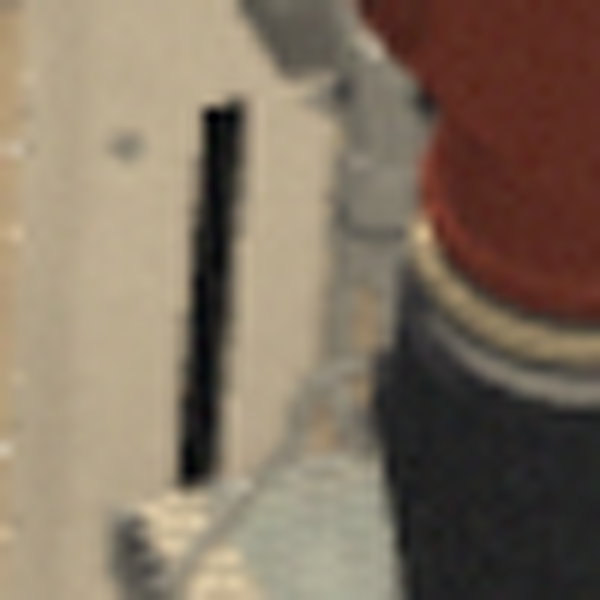

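{"fn": "play_rows", "kwargs": {
  "targets": [0,-1.2,1,0,0,-1.2,1,0,0,-1.2,1,0,0,-1.2,1,0,0,-1.2,1,0,0,-1.2,1,0,0,-1.2,1,0,0,-1,0.5,0]
}}

```text
time_s: 32.75
ee_pos: [0.4459, -0.1465, 0.1646]
tool_rot: [0.809, 0.588, -0.0, -0.0]
ft_force: [-0.6, -0.3, -2.3]
finger_gap: 0.13
```

```bash
python3 - <<'E'
from h import *
status(); look('s20'); favg(8); crop('s20',340,130,390,180,12,'s20d'); track(['s4','s20'])
E
```

```text
t 32.75 tcp_s [ -97.1    0.2 -160.4] bar_s [   2.9    0.2 -102.8] yaw -17.99 F_s [-0.43 -0.45 -2.34] gap 11.06
-120 19 [-6.7  3.2 12.8]
-105 23 [-11.   -7.9  15. ]
-90 14 [-11.6   1.4  16.1]
-75 14 [-12.3  -8.6  13.8]
-60 20 [-7.5 -4.3  2.1]
-45 32 [-8.6 -5.   7.2]
-30 24 [-8.4 -3.2  6.1]
Favg [-0.05 -0.02 -1.8  -0.    0.19] sd [0.47 0.27 0.66 0.02 0.03]
s4 hook angle -0.001 corr 1.000
s20 hook angle -0.006 corr 0.788
```

View pics/s20d.png

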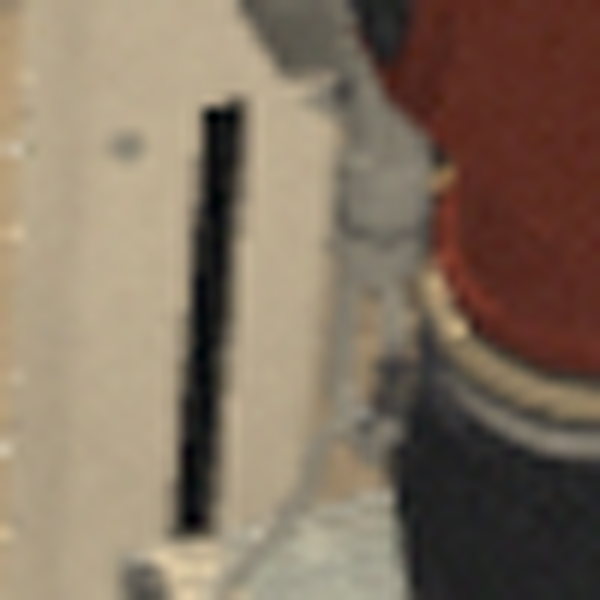

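{"fn": "play_rows", "kwargs": {
  "targets": [0,0,0.6,0,0,0,0.6,0,0,0,0.6,0,0,0,0.6,0,0,0,0.4,0,0,0,0.2,0,0,0,0,0,0,0,0,0]
}}

```text
time_s: 34.0
ee_pos: [0.4463, -0.1467, 0.1621]
tool_rot: [0.809, 0.588, 0.0, 0.0]
ft_force: [-0.9, -0.0, -0.9]
finger_gap: 0.131
```

```bash
python3 - <<'E'
from h import *
status(); favg(8)
E
```

```text
t 34.0 tcp_s [ -96.6    0.2 -162.9] bar_s [   3.4    0.2 -105.3] yaw -17.99 F_s [-0.84 -0.29 -0.94] gap 11.19
Favg [-0.39  0.28 -0.24  0.01  0.02] sd [0.53 0.3  0.58 0.02 0.03]
```

{"fn": "play_rows", "kwargs": {
  "targets": [0,0,0.4,0,0,0,0.4,0,0,0,0.2,0,0,0,0,0,0,0,0,0,0,0,0,0,0,0,0,0,0,0,0,0]
}}

```text
time_s: 35.2
ee_pos: [0.4465, -0.1468, 0.1612]
tool_rot: [0.809, 0.588, 0.0, 0.001]
ft_force: [0.3, -0.1, 4.2]
finger_gap: 0.13
```

```bash
python3 - <<'E'
from h import *
status(); favg(8); look('s21'); track(['s4','s21'])
E
```

```text
t 35.2 tcp_s [-9.640e+01  1.000e-01 -1.638e+02] bar_s [ 3.600e+00  1.000e-01 -1.062e+02] yaw -17.99 F_s [ 0.27 -0.02  4.18] gap 11.14
Favg [ 0.1  -0.21  5.29 -0.02 -0.49] sd [0.25 0.31 0.6  0.04 0.03]
-120 18 [-7.1  2.6 12.2]
-105 21 [-12.   -7.3  13.7]
-90 17 [-13.8  -8.3  16.7]
-75 13 [-12.5  -9.7  15.6]
-60 25 [-9.3 -5.6  3.8]
-45 34 [-9.2 -4.6  9.8]
-30 20 [-6.3 -3.9  2.5]
s4 hook angle -0.001 corr 1.000
s21 hook angle -0.005 corr 0.812
```

{"fn": "play_rows", "kwargs": {
  "targets": [0,0,-0.5,0,0,0,-0.4,0,0,0,0,0,0,0,0,0,0,0,0,0,0,0,0,0,0,0,0,0,0,0,0,0]
}}

```text
time_s: 36.45
ee_pos: [0.4459, -0.1465, 0.1615]
tool_rot: [0.809, 0.588, -0.0, -0.0]
ft_force: [0.2, -0.1, 2.9]
finger_gap: 0.13
```

```bash
python3 - <<'E'
from h import *
status(); favg(8); look('s22'); track(['s4','s22']); crop('s22',320,130,420,230,6,'s22d')
E
```

```text
t 36.45 tcp_s [ -97.     0.2 -163.5] bar_s [   3.     0.2 -105.9] yaw -17.99 F_s [ 0.19 -0.09  2.94] gap 11.09
Favg [-0.   -0.38  2.74 -0.   -0.28] sd [0.74 0.33 0.5  0.02 0.02]
-120 17 [-6.7  3.  11.6]
-105 24 [-14.2  -8.7  14.6]
-90 17 [-11.4  12.5  15.8]
-75 11 [-12.9  -8.8  11.8]
-60 21 [-8.5 -5.9  3.4]
-45 33 [-8.4 -5.3  7.1]
-30 21 [-9.1 -5.1  3.4]
s4 hook angle -0.001 corr 1.000
s22 hook angle -0.004 corr 0.823
```

View pics/s22d.png

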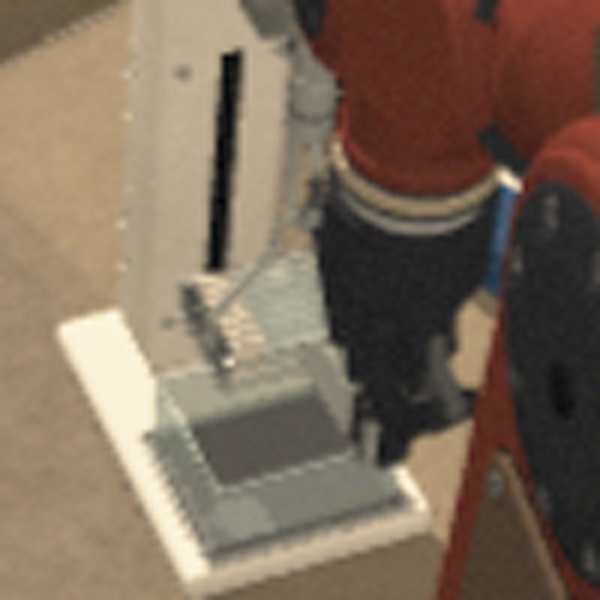

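{"fn": "play_rows", "kwargs": {
  "targets": [0,0,-0.4,0,0,0,-0.1,0,0,0,0,0,0,0,0,0,0,0,0,0,0,0,0,0,0,0,0,0,0,0,0,0]
}}

```text
time_s: 37.7
ee_pos: [0.4459, -0.1464, 0.162]
tool_rot: [0.809, 0.588, -0.0, -0.0]
ft_force: [-0.9, -0.5, -0.2]
finger_gap: 0.126
```

```bash
python3 - <<'E'
from h import *
status(); favg(10)
E
```

```text
t 37.7 tcp_s [ -97.1    0.3 -163. ] bar_s [   2.9    0.3 -105.4] yaw -17.98 F_s [-0.74 -0.75 -0.16] gap 10.76
Favg [ 0.06 -0.45 -0.35 -0.01  0.02] sd [0.33 0.68 0.4  0.02 0.04]
```

{"fn": "play_rows", "kwargs": {
  "targets": [0,0,0,0,0,0,0,0,0,0,0,0,0,0,0,0,0,0,0,0,0,0,0,0,0,0,0,0,0,0,0,0],
  "jaw": 45
}}

```text
time_s: 39.0
ee_pos: [0.4461, -0.1466, 0.1622]
tool_rot: [0.809, 0.588, 0.0, 0.0]
ft_force: [0.4, 0.6, 0.3]
finger_gap: 0.527
```

```bash
cat >> h.py <<'E'
def grip_seen(f):
    W,im=cloud(f); L=S(W); m=(abs(L[...,0]+97)<14)&(abs(L[...,1])<14)&(abs(L[...,2]+140)<12); P=L[m]
    print(len(P), P.mean(0).round(1) if len(P) else '', P.max(0).round(1) if len(P) else '')
    if len(P)>10: print(cv2.minAreaRect(P[:,:2].astype(np.float32)))
E
python3 - <<'E'
from h import *
status(); favg(4); snap('wrist','w5'); look('s23'); grip_seen('w5')
E
```

```text
t 39.0 tcp_s [ -96.8    0.2 -162.8] bar_s [   3.2    0.2 -105.2] yaw -17.99 F_s [0.17 0.73 0.28] gap 44.98
Favg [-0.51 -0.12 -0.07 -0.01 -0.  ] sd [0.56 0.48 0.71 0.01 0.  ]
-120 17 [-5.6  4.5 12.3]
-105 17 [-11.6  10.7  14.1]
-90 17 [-12.6  11.2  17. ]
-75 11 [-12.3  -9.5  11.4]
-60 22 [-8.4 -4.9  1.9]
-45 34 [-9.3 -5.2  5.2]
-30 22 [-8.  -3.3  6.1]
1450 [ -97.6    4.3 -143.3] [ -91.2   11.2 -139.2]
((-97.48702239990234, 1.9284706115722656), (18.617843627929688, 12.604976654052734), 89.28984832763672)
```

View pics/w5.png

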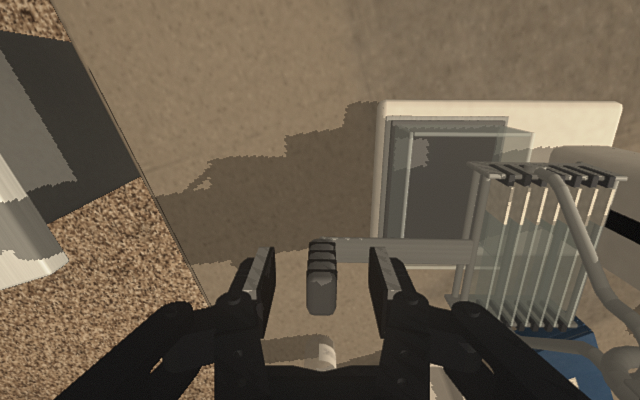

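{"fn": "play_rows", "kwargs": {
  "targets": [0,0,-3,0,0,0,-6,0,0,0,-9,0,0,0,-10,0,0,0,-10,0,0,0,-10,0,0,0,-10,0,0,0,-10,0]
}}

```text
time_s: 40.1
ee_pos: [0.4461, -0.1466, 0.2313]
tool_rot: [0.809, 0.588, 0.0, 0.0]
ft_force: [0.5, -0.7, -1.1]
finger_gap: 0.528
```

```bash
python3 - <<'E'
from h import *
status(); snap('wrist','w6'); look('s24'); grip_seen('w6')
E
```

```text
t 40.1 tcp_s [-96.8   0.2 -93.7] bar_s [  3.2   0.2 -36.1] yaw -17.99 F_s [ 0.7  -0.46 -1.13] gap 45.05
-120 19 [-7.8  1.6  9.8]
-105 27 [-13.1  -8.   14.8]
-90 15 [-11.9  -8.9  15.2]
-75 12 [-14.6  -8.5  13.3]
-60 17 [-9.8 -4.9 -0.8]
-45 28 [-9.5 -2.2  5.3]
-30 17 [-6.3 -2.6  5.8]
621 [ -97.3    3.6 -142.9] [ -91.3   11.  -139.7]
((-97.22442626953125, 2.104959487915039), (17.587278366088867, 12.468182563781738), 88.03832244873047)
```

{"fn": "play_rows", "kwargs": {
  "targets": [0,-3,-4,0,0,-6,-4,0,0,-8,-4,0,0,-8,-4,0,0,-8,-4,0,0,-8,-4,0,0,-8,-4,0,0,-3,0,0]
}}

```text
time_s: 41.0
ee_pos: [0.3962, -0.1304, 0.259]
tool_rot: [0.809, 0.588, 0.0, 0.001]
ft_force: [0.0, -0.1, 0.1]
finger_gap: 0.529
```

```bash
python3 - <<'E'
from h import *
status(); snap('wrist','w7'); look('s25'); grip_seen('w7'); track(['s4','s24','s25']); crop('s25',310,90,430,240,5,'s25d')
E
```

```text
t 41.0 tcp_s [-149.3   -0.   -66. ] bar_s [-49.3  -0.   -8.4] yaw -17.99 F_s [ 0.06 -0.08  0.08] gap 45.17
-120 22 [-9.5  2.2 12.3]
-105 25 [-14.6  -8.   14.4]
-90 14 [-14.1   0.9  15.6]
-75 15 [-12.3  -8.1  13.4]
-60 21 [-8.6 -4.8  5.2]
-45 32 [-8.6 -5.3  6.4]
-30 26 [-8.4 -2.8  3. ]
531 [ -98.3    3.2 -143.3] [ -90.9   11.1 -139.5]
((-97.32463836669922, 1.7874293327331543), (18.745906829833984, 12.53563117980957), 89.18494415283203)
s4 hook angle -0.001 corr 1.000
s24 hook angle -0.003 corr 0.575
s25 hook angle --0.003 corr 0.962
```

View pics/w7.png

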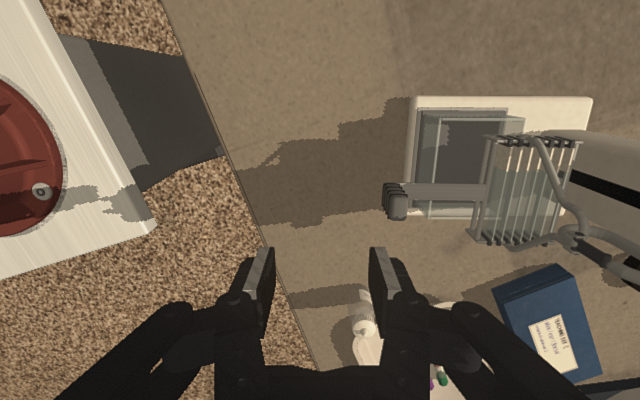

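View pics/s25d.png

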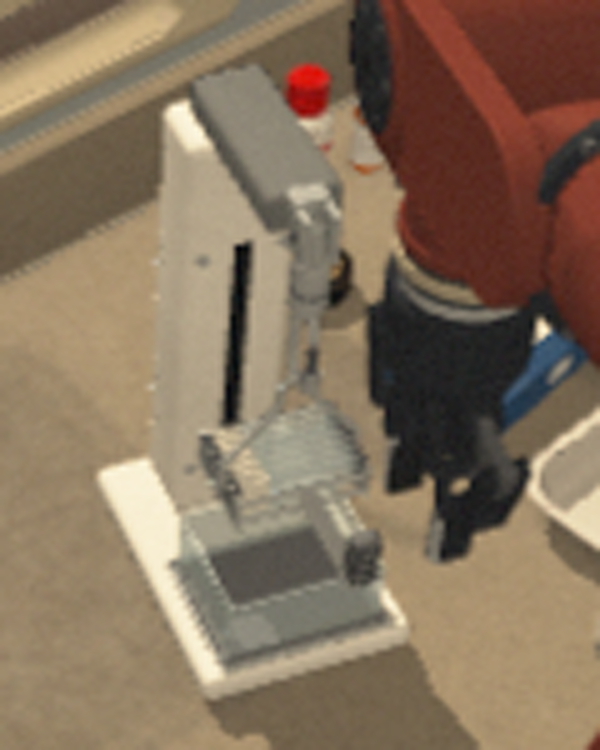

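{"fn": "play_rows", "kwargs": {
  "targets": [0,-3,0,0,0,-6,0,0,0,-8,0,0,0,-8,0,0,0,-6,0,0,0,-3,0,0,0,0,0,0,0,0,0,0]
}}

```text
time_s: 41.9
ee_pos: [0.3644, -0.1201, 0.2584]
tool_rot: [0.809, 0.588, 0.0, 0.0]
ft_force: [0.3, -0.1, 0.5]
finger_gap: 0.521
```

{"fn": "play_rows", "kwargs": {
  "targets": [0,0,0,0,0,0,0,0,0,0,0,0,0,0,0,0,0,0,0,0,0,0,0,0,0,0,0,0,0,0,0,0]
}}

```text
time_s: 42.7
ee_pos: [0.3643, -0.12, 0.2582]
tool_rot: [0.809, 0.588, 0.0, 0.0]
ft_force: [0.1, -0.3, 0.4]
finger_gap: 0.529
```

```bash
python3 - <<'E'
from h import *
for i in range(4):
    snap('wrist',f'w8{i}'); grip_seen(f'w8{i}')
look('s26'); track(['s4','s25','s26']); crop('s26',345,130,395,180,12,'s26d')
W0,_=cloud('scene0');W1,_=cloud('s26')
for (u,v) in ((197,265),(256,347),(268,233)): print(W0[v,u].round(3),W1[v,u].round(3))
E
```

```text
577 [ -99.     3.  -143.5] [ -90.9   11.1 -139.9]
((-97.76007080078125, 1.6371536254882812), (18.71845245361328, 12.798323631286621), 87.18340301513672)
576 [ -99.     3.  -143.4] [ -90.9   11.  -139.6]
((-97.42890167236328, 1.6505818367004395), (13.169442176818848, 18.61398696899414), 0.773480236530304)
573 [ -99.1    2.9 -143.5] [ -90.7   11.  -139.2]
((-97.75687408447266, 1.4829959869384766), (19.125844955444336, 13.096562385559082), 86.28713989257812)
576 [ -99.3    3.  -143.5] [ -92.1   11.  -139.4]
((-98.27544403076172, 1.5321121215820312), (18.789567947387695, 11.923111915588379), 88.03836059570312)
-120 22 [-10.7   1.9  12.2]
-105 21 [-12.6  -8.6  12.7]
-90 19 [-13.   -8.8  16.2]
-75 14 [-12.9  -9.2  13.5]
-60 21 [-7.4 -5.1  2.7]
-45 36 [-8.8 -4.8  8.4]
-30 21 [-8.1 -3.4  5.1]
s4 hook angle -0.001 corr 1.000
s25 hook angle --0.003 corr 0.962
s26 hook angle --0.009 corr 0.929
[0.648 0.352 0.069] [0.647 0.352 0.07 ]
[0.35  0.353 0.063] [0.348 0.353 0.067]
[0.655 0.116 0.017] [0.657 0.115 0.014]
```

View pics/s26d.png

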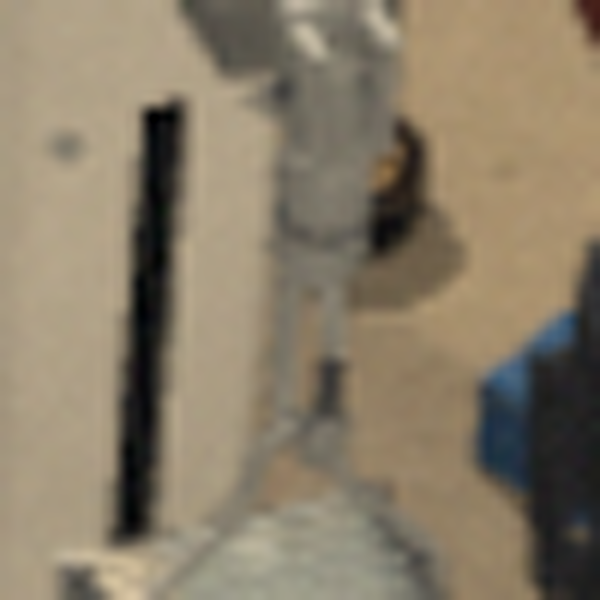

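The last picture shows the bail in the bottom of the hook, with the dark gate tongue standing shut at (330,385). The hook is plumb and the carrier is still.

```bash
python3 -c "
from cell import ctrl
print(ctrl.close_job())"
```

```text
the job is handed in; nothing more can be done
None
```

The carrier is hanging in the stainer's hook, with its bail in the bottom of the bowl and the gate shut in front of it. I handed the job in at about 43 s.

- **Pushing to the stop:** I gripped the carrier by its grip and pushed the bail's crown slowly against the gate. The hook angle measured in the pictures levelled off at about -0.25 rad, and it stood there for several seconds.
- **Passing the gate:** It took about 20 mm more travel, at 2 to 4 N. The force then fell to about 0.5 N, which is when the bail passed the gate.
- **Lowering and letting go:** I swung the bail back to plumb and lowered it until the hook carried the weight. Then I opened the jaws and backed away upwards and out.

**Last checks:**
- The hook was plumb to within 0.01 rad.
- The grip's top was at the height expected for a level carrier.
- Four pictures over 0.2 s showed no motion beyond the measuring noise (under 1 mm).
- The specimen cup, the vial and the marker were where they started. I did not check the dropper bottle again, but the arm stayed away from it.

**What did not go cleanly:**
- While finding the stop, the push rose briefly to about 2.4 N, more than the 0.6 N needed. Backing off 0.4 mm brought it down only to about 1.9 N.
- While seating the bail, I pressed about 5 N too far down and took that off before letting go.
- The stop came about 3 mm further on than I had worked out. I put this down to the bail's position in the grip and found the stop by force instead.

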